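# Eject the stuck rubber core from a cork borer

### The arm

A 6-joint arm with a two-finger parallel gripper is mounted at the origin on the work surface. World frame = base frame: x ahead of the robot, y to its left, z up, the work surface at z = 0. Lengths are in m, angles in rad, forces in N, time in s.
With the tool pointing down it reaches from about 0.375 to 0.9 m from the base axis. Payload 3.1 kg.
Tool frame: the origin (TCP) lies midway between the tips of the shut fingers; the grasp point (between the pads) lies 19 mm behind it; z points along the fingers, y is the line along which they close (so a half turn about z gives the same grasp; the last joint's range is limited). The gripper opens to 85 mm and grips with 20 to 120 N. Pads are 22 mm wide; open, the fingers measure 114 mm over their backs; the gripper's body (76 mm by 85 mm) begins 54 mm behind the grasp point. The pads swing forward as they close: fully open they stand 13 mm farther back than shut.
Start: joints at [-1.464, 0.527, 1.433, -0, 1.181, -0.178], TCP at [0.176, -0.6, 0.197] pointing down, gripper open.
Joint ranges: [-3.08, 3.08], [-0.75, 2.2], [0.22, 2.44], [-1.43, 4.57], [0, 2.65], [-2.85, 2.85]. Speed limits (rad/s): [2.79, 2.79, 3.14, 3.14, 3.14, 3.14].

### API

Orientations are given as a 3x3 rotation matrix whose columns are the frame's x, y, z axes.
In Python, from cell import env gives the robot as it stands.
- The arm moves only by the tool move_arm, never from a script. Its arguments are lists of equal length, an entry for each row: "linear": the shift along the world's x, y, z each as a share of 80 mm, from -1 to 1, a list of three; "twist": the turn, a rotation vector about the world's x, y, z each as a share of 45 degrees, from -1 to 1, a list of three; "gripper": the closure, from 0 (fully open) to 1 (shut). A call has 1 to 20 rows; each row is the pose to reach, as a shift and turn from the pose commanded when the call began; what a row does not reach only later rows make up. A row lasts 1/12 s, in which the tool goes at most 41.7 mm and 7.16 degrees, less where a joint would pass 70% of its speed; a pose out of reach is approached as far as the arm can. A call with a number of a shift or a turn outside -1 to 1 is refused whole. A call with a gripper value outside its range is refused whole. The fingers move at their own pace and stop on an object; the grip force is fixed at half the most. Time passes only in rows, so rows that repeat a pose let the fingers close. It gives the time, the measured TCP pose, the force, the opening and the grip force at its end, in the units of the state.
- env.get_obs(): the state, without advancing time (a new reading comes with each control period).
- env.read_camera(name): name is "scene" or "top" or "wrist"; returns (picture, depth): 400x640x3 uint8, red, green, blue; 400x640 float32, m along the optical axis (not along the pixel's ray), 0 where there is no reading.
- env.calibration(name): a dict with "fx", "fy", "cx", "cy" (pixels), "position" and "orientation" of the camera in the world; the wrist camera has in their place "T_tool_cam" (4x4, takes a point from camera to tool coordinates, whose origin is the TCP and whose axes are the flange's). Camera axes: x right, y down, z forward; pixel columns grow to the right and rows downward; lengths in m; the calibration is good to about 2 mm. A picture is of the moment at which its call begins: read the wrist's pose just before it. calibration takes no time and is no camera call.
- env.close_job(): hands the job in; it is judged then, once.
The state is a dict: "t": time; "joints": joint angles; "dq": joint speeds; "tau": joint torques, N m; "ee_pos": TCP position; "eef_rot": TCP orientation; "ft_force": force on the tool from outside, world axes, zero at the start; "ft_torque": the same for the moment, N m; "finger_gap": finger opening in m; "grip_force": force on a finger pad.
Only numpy, scipy, OpenCV 4.12 (cv2) and the standard library are available. Lean on these libraries where they do the work, as an engineer would, in place of code of your own. Each camera call takes 0.05 s, during which the arm holds its last target. There are 200 camera calls.

### The job

A core of red rubber is stuck in the cutting end of the cork borer that is clamped upright in the retort stand. Take the steel ejector rod out of the wooden rack by its blue knob, feed it gently into the borer from the top and push the core out of the bottom into the beaker below, easing off wherever it binds so that the rubber creeps through instead of being rammed, and without disturbing the beaker or the other things on the bench. Then draw the rod out, put it back all the way down into its own hole in the rack, and let go.

Things in the scene. Friction and masses are not known exactly. Their poses are not given: they have to be found in the camera images.
- stand: Retort stand, fixed: base plate 250 x 130 x 8 mm (x from -55 to 195 mm), post 12 mm thick, up to 328 mm above the bench, at x = 155 mm, clamp arm 108 mm above the bench from post to borer (jaws y = +-22 mm, x = -14 to 57 mm, 117 mm high; wing nut at x = 44 mm and boss head at the post up to 132 mm). Origin on the bench straight below the borer's axis; z up, x from borer to post.
- borer: Cork borer, clamped fast and upright: nickelled tube 85 mm long, 21.8 mm outside, bore 18.6 mm right through; brass head at the top, 30 mm across, 14 mm high, with two wings along y (40 mm out each side). Origin on its axis at the lower cutting edge, z up. The rod fits the bore with 0.9 mm to spare all round: pressing it on the rim or the wall with more than 20 N spoils the edge.
- borer_mouth (a point): Centre of the borer's open top (155 mm above the bench), flat rim 18.6 to 30 mm diameter round it; no funnel or chamfer.
- borer_edge (a point): Centre of the borer's lower end (cutting edge, 70 mm above the bench).
- core: Red rubber core, 17 mm thick, 45 mm long, 15 g, stuck upright, 3 to 10 mm showing below the cutting edge; swollen to 18 mm at 34 to 40 mm above its underside (origin, z up). It slides at 4 to 8 N, but creeps for some 4 mm where the swelling meets an unseen dent (height differs): about 14 N at 0.5 mm/s. Over 20 N it mushrooms, spoiling the job. It drops free when its top is 3 mm above the edge.
- core_mid (a point): Middle of the core's length, on its axis.
- beaker: Low glass beaker, loose, on the stand's base plate under the borer: outside diameter 72 mm, 46 mm high, wall 2.5 mm, floor 4 mm thick. Origin at the centre of its underside, z up.
- beaker_in (a point): Centre of the beaker's inner floor.
- rack: Wooden rack block for the borer set, fixed: 56 x 180 x 45 mm (x, y, z), origin at the centre of its underside, z up. The rod's hole is at y = -55 mm; two smaller borers with cross wings stand in it at y = 15 mm (100 mm high) and y = 60 mm (92 mm high), wings along x to +-28 mm.
- rack_hole (a point): Centre of the mouth of the rod's own hole in the rack's top: 21 mm in diameter, 35 mm deep, mouth 45 mm above the bench.
- rod: Ejector rod, standing loose in its hole in the rack: steel shank 16.8 mm in diameter and 105 mm long, flat tip with a 0.5 mm chamfer, then a blue cylindrical knob 26 mm in diameter from 107 to 145 mm above the tip; 70 to 120 g. Origin at the centre of the tip (lower end), z up along the rod. It stands on the hole's floor, its tip 10 mm above the bench.
- rod_knob (a point): Point on the rod's axis in the knob, 128 mm above the rod's tip: where to grip it.
- reagent_bottle: Amber bottle 56 mm in diameter, 110 mm high, loose bystander. Origin at the centre of its underside.
- stopper: Red rubber stopper, 44 mm in diameter at its top, 45 mm high, loose bystander. Origin at the centre of its underside.
- petri_stack: Stack of four closed culture dishes, 92 mm in diameter, 64 mm high, loose bystander. Origin at the centre of its underside.
- kit_carton: White carton 80 x 120 x 70 mm, loose bystander. Origin at the centre of its underside.
Things that resemble listed ones, but are neither listed nor needed, are in the scene too. Leave any orange or white look-alike of the rod alone. Leave any pink look-alike of the beaker alone.

How it is judged:
On the way, in this order (a step that is already met when the one before it is completed fails the run):
1. the rod's tip is inside the borer, entered from the top (z of rod in the frame of borer_mouth below -0.015 m and horizontal distance between rod and borer_mouth below 0.005 m), for 0.1 s.
2. the rod inside the borer presses on the core (all of step 1 and contact force between rod and core above 2 N), for 0.1 s.
3. the core has dropped into the beaker (z of core_mid in the frame of beaker below 0.032 m and horizontal distance between core_mid and beaker below 0.03 m and contact force between rod and core below 0.1 N), for 0.2 s.
At the end, for the whole second after the job is handed in: The core lies at rest in the beaker, the beaker stands upright within 15 mm of where it stood, and the rod stands at rest, released, at least 30 mm deep in its own hole in the rack (z of core_mid in the frame of beaker below 0.032 m and horizontal distance between core_mid and beaker below 0.03 m and linear speed of core below 0.03 m/s and angle between beaker's own z axis and vertical below 0.1 rad and distance of beaker from where it was at the start of the episode below 0.015 m and horizontal distance between rod and rack_hole below 0.006 m and z of rod in the frame of rack_hole below -0.03 m and angle between rod's own z axis and vertical below 0.12 rad and linear speed of rod below 0.02 m/s and contact force between the fingers and rod below 0.1 N); the robot touches nothing.
It fails at once if the core is rammed: pushed with more than 20 N (contact force between rod and core above 20 N).
It fails at once if the rod is jammed on the borer with more than 20 N (contact force between rod and borer above 20 N).
It fails at once if the rod hits the beaker (contact force between rod and beaker above 2 N).
It fails at once if the beaker is shifted or tipped (distance of beaker from where it was at the start of the episode above 0.015 m or angle between beaker's own z axis and vertical above 0.3 rad).
It fails at once if a bystander is disturbed (distance of any of reagent_bottle, stopper, petri_stack, kit_carton from where it was at the start of the episode above 0.02 m).
It also fails if it takes over 72 s, if anything falls off the work surface, if the arm or the gripper's body presses on something with over 40 N, if the wrist force passes 120 N, or if a joint passes its speed limit or range.

## Working session

There is one attempt and no reset: what is moved stays moved. The work goes in short steps, Python scripts to look and compute and a tool call to move; the robot and the scene stay as the last step left them, time stands still between calls to the robot, and variables do not carry over. Pictures are saved under pics/ and viewed, at most 10 in all, crops included, and the job is handed in when it is done.

Besides the shell and the picture viewer there is one more tool, called after "Emit:" as name(argument=value, ...) on one line, values as JSON. move_arm: Moves the arm, as the interface text tells. Shift numbers are shares of 80 mm and turn numbers shares of 45 degrees, none past 1 either way. Its arguments: {"type":"object","properties":{"linear":{"type":"array","items":{"type":"array","items":{"type":"number","minimum":-1,"maximum":1}}},"twist":{"type":"array","items":{"type":"array","items":{"type":"number","minimum":-1,"maximum":1}}},"gripper":{"type":"array","items":{"type":"number"}}},"required":["linear","twist","gripper"]}

```bash
mkdir -p pics; ls
cat > h.py <<'E'
import numpy as np,cv2
from cell import env
def save(n,f):
    p,d=env.read_camera(n); cv2.imwrite('pics/'+f+'.png',p[:,:,::-1]); np.save('pics/'+f+'.npy',d); return p,d
def P(n,u,v,z,ee=None):
    c=env.calibration(n); q=np.array([(u-c['cx'])/c['fx']*z,(v-c['cy'])/c['fy']*z,z])
    return np.array(c['orientation'])@q+np.array(c['position'])
def ray(n,u,v,h):
    "point on pixel ray at height h"
    c=env.calibration(n); q=np.array(c['orientation'])@np.array([(u-c['cx'])/c['fx'],(v-c['cy'])/c['fy'],1]); o=np.array(c['position'])
    return o+q*(h-o[2])/q[2]
E
python3 - <<'E'
from h import *
for n in('scene','top'):
    save(n,n); print(n,env.calibration(n))
o=env.get_obs(); print({k:np.round(v,3) for k,v in o.items()}); print(env.calibration('wrist'))
E
```

```text
pics
scene {'fx': 467.0151568507589, 'fy': 467.0151568507589, 'cx': 322.0298445626857, 'cy': 200.93739245227277, 'position': array([1.51504764, 0.03076393, 0.74132885]), 'orientation': array([[-0.04012333,  0.50929809, -0.85965433],
       [ 0.99905571,  0.03479959, -0.02601287],
       [ 0.01666731, -0.85988629, -0.51021345]])}
top {'fx': 515.2965184994716, 'fy': 515.2965184994716, 'cx': 323.91513327356444, 'cy': 212.87206206310708, 'position': array([ 0.3280826 , -0.00387941,  1.67684986]), 'orientation': array([[-0.00287821, -0.99290367,  0.11888654],
       [-0.99999457,  0.00266718, -0.00193412],
       [ 0.0016033 , -0.11889146, -0.99290596]])}
{'t': np.float64(0.1), 'joints': array([-1.463,  0.528,  1.434,  0.   ,  1.181, -0.179]), 'dq': array([-0.001, -0.002, -0.002,  0.001,  0.   ,  0.   ]), 'tau': array([ 0.0000e+00, -4.4330e+01, -1.7859e+01, -0.0000e+00,  4.0000e-03,
        0.0000e+00]), 'ee_pos': array([ 0.176, -0.599,  0.196]), 'eef_rot': array([[ 0.959,  0.282, -0.   ],
       [ 0.282, -0.959,  0.002],
       [ 0.   , -0.002, -1.   ]]), 'ft_force': array([-0.642,  0.276, -0.428]), 'ft_torque': array([ 0.012, -0.032,  0.006]), 'grip_force': np.float64(0.0), 'finger_gap': np.float64(0.086)}
{'fx': 293.3810655157036, 'fy': 293.3810655157036, 'cx': 313.2272457606679, 'cy': 199.2058291702045, 'T_tool_cam': array([[ 1.52742158e-03, -9.48131014e-01, -3.17876150e-01,
         8.22716616e-02],
       [ 9.99998812e-01,  1.51415796e-03,  2.88790596e-04,
        -7.42388788e-04],
       [ 2.07503382e-04, -3.17876214e-01,  9.48132200e-01,
        -1.75624792e-01],
       [ 0.00000000e+00,  0.00000000e+00,  0.00000000e+00,
         1.00000000e+00]])}
```

View pics/scene.png

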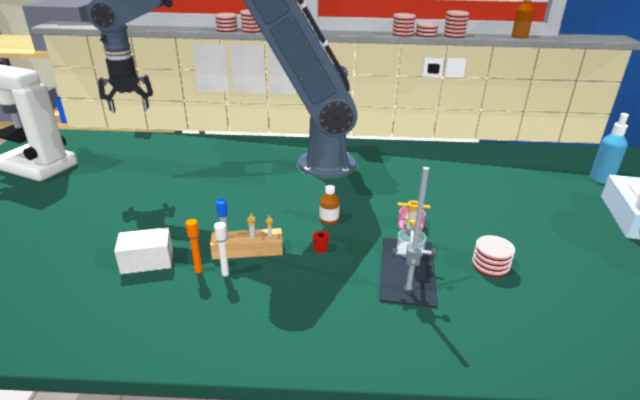

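View pics/top.png

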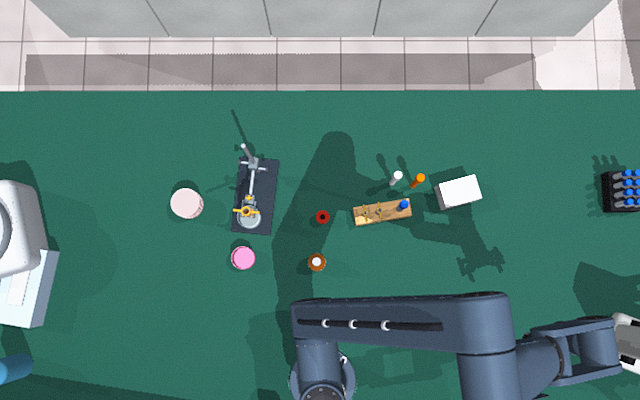

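Scene view: the blue-knobbed rod stands in the rack at scene (222,207) and top (403,205). Its look-alikes are orange at (192,228)/(420,178) and white at (221,232)/(398,176). The brass borer head is at scene (412,206), top (247,211). The clear beaker is under it, and the pink look-alike is at top (243,258). The blue knob in the rack is the one described; I'll confirm it in crops.

Run:
```python
from h import *
a=cv2.imread('pics/scene.png');b=cv2.imread('pics/top.png')
f=lambda im,u,v:cv2.resize(im[v:v+70,u:u+95],None,fx=4.2,fy=4.2,interpolation=cv2.INTER_CUBIC)
cv2.imwrite('pics/crop.png',np.vstack([np.hstack([f(a,190,190),f(a,370,190)]),np.hstack([f(b,340,165),f(b,205,165)])]))
for n,f,boxes in(('scene','scene',[(200,235,190,225)]),('top','top',[(390,412,195,213)])):
    im=cv2.imread('pics/%s.png'%f);d=np.load('pics/%s.npy'%f)
    for u0,u1,v0,v1 in boxes:
        s=im[v0:v1,u0:u1].astype(int);m=(s[...,0]>120)&(s[...,0]>s[...,2]+80)
        v,u=np.nonzero(m);u=u+u0;v=v+v0;print(n,u.min(),u.max(),v.min(),v.max(),u.mean(),v.mean(),np.median(d[v,u]))
        p=np.array([P(n,x,y,d[y,x]) for x,y in zip(u,v)]);print(np.percentile(p,[2,50,98],axis=0).round(4))
d=np.load('pics/top.npy')
# rack top surface pts
p=[P('top',x,y,d[y,x]) for y in range(190,232) for x in range(345,418)];p=np.array(p)
m=(abs(p[:,2]-.045)<.006);print(cv2.minAreaRect(p[m,:2].astype(np.float32)), m.sum())
# borer head
p=np.array([P('top',x,y,d[y,x]) for y in range(195,228) for x in range(225,270)]);m=(abs(p[:,2]-.152)<.009);print(np.percentile(p[m],[5,50,95],axis=0).round(4),m.sum())
```

```text
scene 215 227 198 216 221.22549019607843 206.73529411764707 1.1459103
[[ 0.2783 -0.3338 -0.0011]
 [ 0.5485 -0.2453  0.1374]
 [ 0.5563 -0.2332  0.1569]]
top 400 408 200 207 403.89285714285717 203.55357142857142 1.5368826
[[ 0.5272 -0.2758  0.0443]
 [ 0.539  -0.2451  0.1545]
 [ 0.554  -0.2338  0.1637]]Traceback (most recent call last):
  File "<stdin>", line 13, in <module>
  File "h.py", line 6, in P
    c=env.calibration(n); q=np.array([(u-c['cx'])/c['fx']*z,(v-c['cy'])/c['fy']*z,z])
ValueError: time passes only in moves, steps and waits
```

View pics/crop.png

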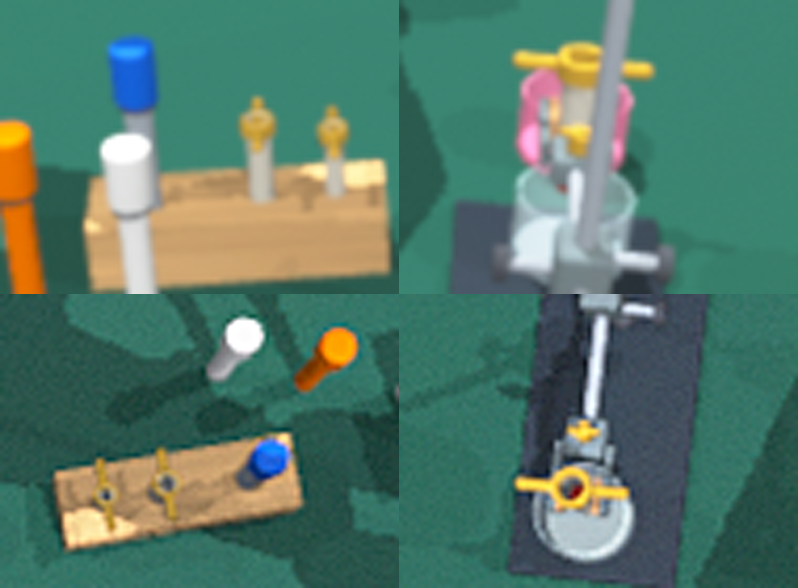

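Crops: the blue-knobbed rod stands in the rack's end hole, with its knob top at top (404.3,204.0) and scene (221.4,200.7). White and orange rods stand loose beside the rack, so blue is the one. The borer mouth is at top (246.2,211.2) and scene (413.8,203.8), with red visible inside; the clear beaker is below it, and the pink one stands apart.

```bash
cat > h.py <<'E'
import numpy as np,cv2
from cell import env
C={}
def cal(n):
    if n not in C: C[n]=env.calibration(n)
    return C[n]
def save(n,f):
    p,d=env.read_camera(n); cv2.imwrite('pics/'+f+'.png',p[:,:,::-1]); np.save('pics/'+f+'.npy',d); return p,d
def cam(n,o=None):
    c=cal(n)
    if n=='wrist':
        T=np.array(c['T_tool_cam']);R=np.array(o['eef_rot']);return R@T[:3,:3],R@T[:3,3]+np.array(o['ee_pos'])
    return np.array(c['orientation']),np.array(c['position'])
def rayd(n,u,v,o=None):
    c=cal(n);R,t=cam(n,o); return t,R@np.array([(u-c['cx'])/c['fx'],(v-c['cy'])/c['fy'],1])
def ray(n,u,v,h,o=None):
    t,q=rayd(n,u,v,o); return t+q*(h-t[2])/q[2]
def proj(n,X,o=None):
    c=cal(n);R,t=cam(n,o);q=R.T@(np.array(X)-t);return np.array([c['fx']*q[0]/q[2]+c['cx'],c['fy']*q[1]/q[2]+c['cy']])
def tri(*rs):
    A=np.zeros((3,3));b=np.zeros(3)
    for t,q in rs:
        q=q/np.linalg.norm(q);M=np.eye(3)-np.outer(q,q);A+=M;b+=M@t
    X=np.linalg.solve(A,b);return X,[np.linalg.norm((np.eye(3)-np.outer(q,q)/(q@q))@(X-t)) for t,q in rs]
E
python3 - <<'E'
from h import *
for nm,s,t in(('knobtop',(221.4,200.7),(404.3,204.)),('mouth',(413.8,203.8),(246.2,211.2)),('white',(220,190+143/4.2),(340+243/4.2,165+40/4.2))):
    print(nm,tri(rayd('scene',*s),rayd('top',*t)))
print(ray('top',404.3,204,.155),ray('scene',221.4,200.7,.155),ray('top',246.2,211.2,.155),ray('scene',413.8,203.8,.155))
d=np.load('pics/top.npy');c=cal('top');R,t=cam('top')
def pts(u0,u1,v0,v1):
    v,u=np.mgrid[v0:v1,u0:u1];z=d[v0:v1,u0:u1]
    q=np.stack([(u-c['cx'])/c['fx']*z,(v-c['cy'])/c['fy']*z,z],-1).reshape(-1,3);return q@R.T+t
p=pts(345,418,190,232);m=abs(p[:,2]-.045)<.006;print(cv2.minAreaRect(p[m,:2].astype(np.float32)),m.sum())
p=pts(225,270,195,228);m=abs(p[:,2]-.152)<.01;print(np.percentile(p[m],[5,50,95],axis=0).round(4),m.sum())
print(env.get_obs()['t'])
E
```

```text
knobtop (array([ 0.53673758, -0.24685455,  0.15136952]), [np.float64(0.00030011548087608716), np.float64(0.00030011548087621547)])
mouth (array([0.51674444, 0.22641722, 0.14965739]), [np.float64(0.0012738876597469377), np.float64(0.0012738876597468691)])
white (array([ 0.62780306, -0.23036862,  0.14347091]), [np.float64(0.000482872429147909), np.float64(0.0004828724291479446)])
[ 0.53629851 -0.24657511  0.155     ] [ 0.54279567 -0.24483202  0.155     ] [0.51593349 0.22433438 0.155     ] [0.52554418 0.22595749 0.155     ]
((0.5300021171569824, -0.19127583503723145), (0.056612830609083176, 0.18083517253398895), 9.631123542785645) 709
[[0.5072 0.1944 0.1469]
 [0.5195 0.2281 0.1534]
 [0.5286 0.2611 0.1586]] 97
0.1
```

Emit:
move_arm(linear=[[0.25, 0.25, 0.5], [0.6, 0.6, 1], [1, 1, 1], [1, 1, 1]], twist=[[0, 0, 0], [0, 0, 0], [0, 0, 0], [0, 0, 0]], gripper=[0, 0, 0, 0])

```text
t: 0.43
ee_pos: [0.2587, -0.5179, 0.2796]
eef_rot: [[0.959, 0.283, 0.002], [0.283, -0.959, -0.002], [0.002, 0.002, -1.0]]
ft_force: [0.6, 0.2, -0.5]
finger_gap: 0.0856
grip_force: 0.0
```

Emit:
move_arm(linear=[[0.35, 0.35, 0], [0.7, 0.7, 0], [1, 1, 0], [1, 1, 0]], twist=[[0, 0, 0], [0, 0, 0], [0, 0, 0], [0, 0, 0]], gripper=[0, 0, 0, 0])

```text
t: 0.77
ee_pos: [0.3396, -0.434, 0.2769]
eef_rot: [[0.958, 0.287, 0.001], [0.287, -0.958, 0.004], [0.003, -0.004, -1.0]]
ft_force: [-0.0, 1.0, 0.3]
finger_gap: 0.0857
grip_force: 0.0
```

Emit:
move_arm(linear=[[0.35, 0.35, 0], [0.7, 0.7, 0], [1, 1, 0], [1, 1, 0]], twist=[[0, 0, 0], [0, 0, 0], [0, 0, 0], [0, 0, 0]], gripper=[0, 0, 0, 0])

```text
t: 1.1
ee_pos: [0.4192, -0.355, 0.2768]
eef_rot: [[0.958, 0.287, 0.001], [0.287, -0.958, 0.003], [0.002, -0.003, -1.0]]
ft_force: [-0.6, -0.3, -0.8]
finger_gap: 0.0853
grip_force: 0.0
```

Emit:
move_arm(linear=[[0.35, 0.35, 0], [0.7, 0.7, 0], [1, 1, 0], [1, 1, 0]], twist=[[0, 0, 0], [0, 0, 0], [0, 0, 0], [0, 0, 0]], gripper=[0, 0, 0, 0])

```text
t: 1.43
ee_pos: [0.4992, -0.2759, 0.2769]
eef_rot: [[0.958, 0.287, 0.002], [0.287, -0.958, 0.002], [0.002, -0.002, -1.0]]
ft_force: [0.3, -0.2, -0.3]
finger_gap: 0.0856
grip_force: 0.0
```

```bash
cat >> h.py <<'E'
def blue(p,o):
    s=p.astype(int);m=((s[...,2]>90)&(s[...,2]>s[...,0]+60)&(s[...,2]>s[...,1]+35)).astype(np.uint8)
    n,l,st,ce=cv2.connectedComponentsWithStats(m);k=1+np.argsort(-st[1:,4])[:3]
    return m,[(st[i].tolist(),ce[i].round(1).tolist()) for i in k]
E
python3 - <<'E'
from h import *
o=env.get_obs();p,d=save('wrist','w1');print(o['ee_pos'],blue(p,o)[1]);print(proj('wrist',[.539,-.246,.155],o))
E
```

```text
[ 0.49918038 -0.27587095  0.27685544] [([285, 122, 25, 28, 525], [297.1, 135.8])]
[297.00953049 138.58977996]
```

View pics/w1.png

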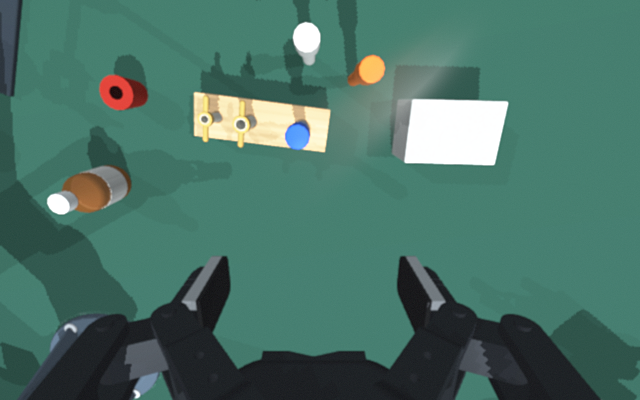

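Emit:
move_arm(linear=[[0.25, 0.19, 0], [0.5, 0.38, 0], [0.5, 0.38, 0], [0.5, 0.38, 0], [0.5, 0.38, 0]], twist=[[0, 0, 0], [0, 0, 0], [0, 0, 0], [0, 0, 0], [0, 0, 0]], gripper=[0, 0, 0, 0, 0])

```text
t: 1.9
ee_pos: [0.535, -0.2505, 0.2768]
eef_rot: [[0.96, 0.281, -0.002], [0.281, -0.96, -0.0], [-0.002, -0.0, -1.0]]
ft_force: [-0.4, 0.1, 0.3]
finger_gap: 0.0857
grip_force: 0.0
```

Run:
```python
from h import *
o=env.get_obs();p,d=save('wrist','w2');print(o['ee_pos'],blue(p,o)[1]);print(proj('wrist',[.539,-.246,.155],o))
```

```text
[ 0.53502311 -0.25049719  0.27683147] [([299, 159, 24, 30, 550], [310.6, 174.3])]
[310.83924716 178.58334573]
```

View pics/w2.png

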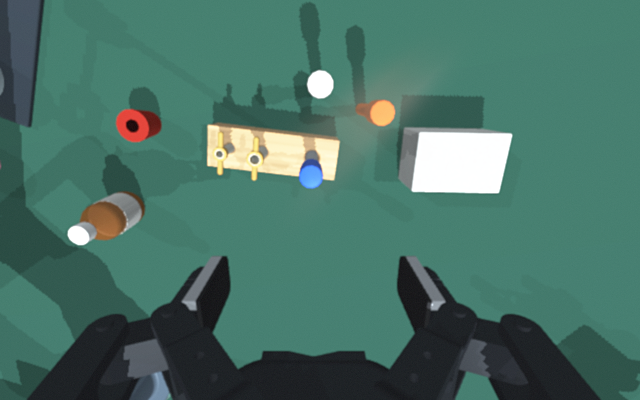

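w1 and w2 show the knob disc at (298,138) and (311,177) beside the white and orange look-alikes. Both agree with the estimate, giving the rod at about (0.540, -0.246).

Emit:
move_arm(linear=[[0.03, 0.03, -0.3], [0.06, 0.055, -0.6], [0.06, 0.055, -0.9], [0.06, 0.055, -1], [0.06, 0.055, -1]], twist=[[0, 0, 0], [0, 0, 0], [0, 0, 0], [0, 0, 0], [0, 0, 0]], gripper=[0, 0, 0, 0, 0])

```text
t: 2.37
ee_pos: [0.5387, -0.2448, 0.1949]
eef_rot: [[0.96, 0.281, -0.005], [0.281, -0.96, 0.003], [-0.004, -0.004, -1.0]]
ft_force: [-0.2, 0.3, -0.2]
finger_gap: 0.0853
grip_force: 0.0
```

Run:
```python
from h import *
o=env.get_obs();p,d=save('wrist','w3');print(o['ee_pos'],blue(p,o)[1]);print(proj('wrist',[.540,-.246,.155],o))
```

```text
[ 0.53866403 -0.2447617   0.19488934] [([300, 182, 32, 42, 1022], [315.3, 203.4])]
[316.28649713 210.00298257]
```

Emit:
move_arm(linear=[[0.03, -0.01, -0.3], [0.03, -0.01, -0.6], [0.03, -0.01, -0.9], [0.03, -0.01, -0.97], [0.03, -0.01, -0.97], [0.03, -0.01, -0.97]], twist=[[0, 0, 0], [0, 0, 0], [0, 0, 0], [0, 0, 0], [0, 0, 0], [0, 0, 0]], gripper=[0, 0, 0, 0, 0, 0])

```text
t: 2.92
ee_pos: [0.5444, -0.2466, 0.1212]
eef_rot: [[0.959, 0.282, 0.002], [0.282, -0.959, -0.002], [0.002, 0.002, -1.0]]
ft_force: [0.0, 0.4, -0.2]
finger_gap: 0.0853
grip_force: 0.0
```

Emit:
move_arm(linear=[[0, 0, 0], [0, 0, 0], [0, 0, 0], [0, 0, 0], [0, 0, 0], [0, 0, 0], [0, 0, 0], [0, 0, 0], [0, 0, 0], [0, 0, 0]], twist=[[0, 0, 0], [0, 0, 0], [0, 0, 0], [0, 0, 0], [0, 0, 0], [0, 0, 0], [0, 0, 0], [0, 0, 0], [0, 0, 0], [0, 0, 0]], gripper=[0.2, 0.4, 0.6, 0.8, 1, 1, 1, 1, 1, 1])

```text
t: 3.75
ee_pos: [0.5448, -0.2464, 0.1215]
eef_rot: [[0.959, 0.282, 0.003], [0.282, -0.959, -0.002], [0.003, 0.003, -1.0]]
ft_force: [-0.3, 0.7, 8.0]
finger_gap: 0.0001
grip_force: 3.7
```

Run:
```python
from h import *
a,_=save('wrist','w4');b,_=save('scene','s4')
o=env.get_obs();print({k:np.round(v,4) for k,v in o.items()})
cr=cv2.resize(b[170:300,140:310],None,fx=400/170,fy=400/170)
im=np.zeros((400+0,640,3),np.uint8)+a
im2=np.vstack([cv2.resize(a,(480,300)),np.pad(cv2.resize(b[170:290,150:310],(400,300),interpolation=2),((0,0),(0,80),(0,0)))])
cv2.imwrite('pics/c4.png',im2[:,:,::-1])
```

```text
{'t': np.float64(3.85), 'joints': array([-6.1160e-01,  5.8360e-01,  1.5765e+00,  2.0000e-04,  9.7750e-01,
        6.7330e-01]), 'dq': array([-0.0007, -0.0009,  0.    ,  0.0005,  0.0007,  0.0003]), 'tau': array([-1.78500e-01, -3.93483e+01, -1.29819e+01, -5.93000e-02,
       -1.32400e-01, -4.30000e-03]), 'ee_pos': array([ 0.5448, -0.2464,  0.1215]), 'eef_rot': array([[ 0.9594,  0.2819,  0.0034],
       [ 0.2819, -0.9594, -0.0022],
       [ 0.0026,  0.003 , -1.    ]]), 'ft_force': array([-0.1786, -0.0561,  7.0599]), 'ft_torque': array([ 0.1154,  0.037 , -0.0334]), 'grip_force': np.float64(3.6492), 'finger_gap': np.float64(0.0)}
```

View pics/c4.png

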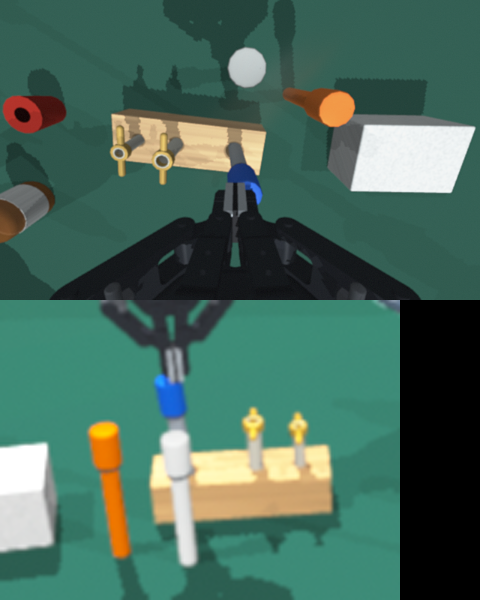

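The closed fingers (c4) overlap the knob top at wrist crop (235,183) and the gap is 0, so the knob isn't held. I'll check heights with depth.

Run:
```python
from h import *
o=env.get_obs()
def cloud(n,f,o=None):
    d=np.load('pics/%s.npy'%f);c=cal(n);R,t=cam(n,o);v,u=np.mgrid[0:400,0:640]
    return np.stack([(u-c['cx'])/c['fx']*d,(v-c['cy'])/c['fy']*d,d],-1)@R.T+t,d
X,d=cloud('wrist','w4',o);im=cv2.imread('pics/w4.png')
m=blue(im[:,:,::-1],o)[0]>0;print('wrist blue',np.percentile(X[m&(d>0)],[2,25,50,75,98],axis=0).round(3))
for v in range(215,275,6): print(v,[(u,*X[v,u].round(3).tolist()) for u in(308,316,330,338)])
X,d=cloud('scene','s4');im=cv2.imread('pics/s4.png')
m=blue(im[:,:,::-1],o)[0]>0;m[:,:205]=0;m[:,240:]=0;m[:150]=0;m[230:]=0;print('scene blue',np.percentile(X[m],[5,25,50,75,95],axis=0).round(3))
for v in range(184,224,3): print(v,[(u,*X[v,u].round(3).tolist()) for u in(215,219,223)])
```

```text
wrist blue [[ 0.543 -0.265  0.121]
 [ 0.551 -0.257  0.134]
 [ 0.554 -0.252  0.145]
 [ 0.556 -0.246  0.153]
 [ 0.557 -0.24   0.162]]
215 [(308, 0.543, -0.242, 0.088), (316, 0.55, -0.247, 0.101), (330, 0.532, -0.266, 0.044), (338, 0.534, -0.273, 0.043)]
221 [(308, 0.542, -0.243, 0.097), (316, 0.554, -0.245, 0.123), (330, 0.556, -0.254, 0.121), (338, 0.528, -0.275, 0.044)]
227 [(308, 0.549, -0.241, 0.125), (316, 0.554, -0.245, 0.132), (330, 0.556, -0.253, 0.132), (338, 0.554, -0.26, 0.123)]
233 [(308, 0.549, -0.241, 0.134), (316, 0.553, -0.245, 0.14), (330, 0.557, -0.252, 0.143), (338, 0.556, -0.258, 0.137)]
239 [(308, 0.549, -0.241, 0.141), (316, 0.553, -0.245, 0.148), (330, 0.556, -0.252, 0.15), (338, 0.557, -0.257, 0.148)]
245 [(308, 0.555, -0.24, 0.16), (316, 0.556, -0.244, 0.16), (330, 0.555, -0.252, 0.154), (338, 0.555, -0.257, 0.153)]
251 [(308, 0.555, -0.24, 0.167), (316, 0.556, -0.244, 0.166), (330, 0.551, -0.253, 0.154), (338, 0.552, -0.258, 0.154)]
257 [(308, 0.555, -0.24, 0.173), (316, 0.555, -0.244, 0.172), (330, 0.554, -0.252, 0.166), (338, 0.555, -0.256, 0.165)]
263 [(308
[... 939 characters left out ...]
155), (219, 0.554, -0.248, 0.158), (223, 0.555, -0.238, 0.159)]
205 [(215, 0.553, -0.259, 0.148), (219, 0.555, -0.248, 0.15), (223, 0.549, -0.24, 0.146)]
208 [(215, 0.554, -0.259, 0.14), (219, 0.557, -0.249, 0.143), (223, 0.547, -0.242, 0.137)]
211 [(215, 0.553, -0.261, 0.131), (219, 0.555, -0.25, 0.133), (223, 0.549, -0.242, 0.129)]
214 [(215, 0.553, -0.261, 0.122), (219, 0.554, -0.251, 0.124), (223, 0.55, -0.242, 0.121)]
217 [(215, 0.379, -0.315, 0.0), (219, 0.556, -0.252, 0.116), (223, 0.547, -0.244, 0.11)]
220 [(215, 0.398, -0.311, 0.002), (219, 0.549, -0.254, 0.103), (223, 0.549, -0.244, 0.103)]
223 [(215, 0.409, -0.308, -0.001), (219, 0.623, -0.233, 0.143), (223, 0.624, -0.224, 0.144)]
```

Run:
```python
from h import *
c=cal('wrist');T=np.array(c['T_tool_cam'])
for f in('w1','w4'):
    d=np.load('pics/%s.npy'%f);v,u=np.mgrid[0:400,0:640]
    X=(np.stack([(u-c['cx'])/c['fx']*d,(v-c['cy'])/c['fy']*d,d],-1))@T[:3,:3].T+T[:3,3]
    m=(d>0.05)&(d<.24)&(v>200);im=cv2.imread('pics/%s.png'%f);b=blue(im[:,:,::-1],0)[0]>0
    Y=X[m&~b];Y=Y[abs(Y[:,0])<.02];Y=Y[np.abs(Y[:,1])<.06]
    print(f,len(Y),np.percentile(Y,[0,2,50,98,100],axis=0).round(4));
    for z in np.arange(-.06,.01,.01):
        q=Y[abs(Y[:,2]-z)<.005];print(round(z,3),len(q),(q.min(0).round(3),q.max(0).round(3)) if len(q) else '')
```

```text
w1 26639 [[-0.0129 -0.06   -0.1283]
 [-0.0072 -0.0582 -0.126 ]
 [ 0.0115  0.0017 -0.1101]
 [ 0.0188  0.0592 -0.054 ]
 [ 0.02    0.06   -0.0459]]
-0.06 1229 (array([-0.012, -0.057, -0.065]), array([ 0.012,  0.056, -0.055]))
-0.05 634 (array([-0.011, -0.055, -0.055]), array([ 0.012,  0.054, -0.046]))
-0.04 0 
-0.03 0 
-0.02 0 
-0.01 0 
0.0 0 
w4 38009 [[-0.0118 -0.06   -0.1283]
 [-0.0078 -0.0539 -0.1256]
 [ 0.0119 -0.0003 -0.1065]
 [ 0.0191  0.0532 -0.046 ]
 [ 0.02    0.06    0.0513]]
-0.06 692 (array([ 0.006, -0.014, -0.065]), array([ 0.012,  0.013, -0.055]))
-0.05 558 (array([ 0.006, -0.014, -0.055]), array([ 0.012,  0.012, -0.045]))
-0.04 302 (array([ 0.007, -0.013, -0.045]), array([ 0.012,  0.012, -0.037]))
-0.03 20 (array([-0.001, -0.002, -0.033]), array([ 0.009,  0.02 , -0.026]))
-0.02 12 (array([ 0.001, -0.006, -0.025]), array([ 0.005,  0.018, -0.016]))
-0.01 10 (array([-0.   , -0.007, -0.012]), array([ 0.005,  0.017, -0.005]))
0.0 44 (array([-0.005, -0.007, -0.005]), array([0.01 , 0.017, 0.005]))
```

Depth from both the wrist and scene cameras shows the real finger tips about 35 mm short of the reported TCP, so the fingers shut on top of the knob. I'll open, lift slightly, re-measure and grasp lower.

Emit:
move_arm(linear=[[0, 0, 0.15], [0, 0, 0.3], [0, 0, 0.3], [0, 0, 0.3], [0, 0, 0.3], [0, 0, 0.3], [0, 0, 0.3], [0, 0, 0.3]], twist=[[0, 0, 0], [0, 0, 0], [0, 0, 0], [0, 0, 0], [0, 0, 0], [0, 0, 0], [0, 0, 0], [0, 0, 0]], gripper=[1, 0.5, 0, 0, 0, 0, 0, 0])

```text
t: 4.52
ee_pos: [0.5431, -0.2454, 0.1429]
eef_rot: [[0.959, 0.282, -0.001], [0.282, -0.959, 0.001], [-0.001, -0.001, -1.0]]
ft_force: [0.1, 0.5, -0.8]
finger_gap: 0.0833
grip_force: 0.0
```

```bash
cat >> h.py <<'E'
def cloud(n,d,o=None):
    c=cal(n);R,t=cam(n,o);v,u=np.mgrid[0:400,0:640]
    return np.stack([(u-c['cx'])/c['fx']*d,(v-c['cy'])/c['fy']*d,d],-1)@R.T+t
E
python3 - <<'E'
from h import *
o=env.get_obs();p,d=save('wrist','w5');print(o['ee_pos'],o['ft_force'],blue(p,o)[1])
X=cloud('wrist',d,o);m=blue(p,o)[0]>0;x=X[m];print(np.percentile(x,[2,50,98],axis=0).round(4))
t=x[x[:,2]>x[:,2].max()-.008];print('top',cv2.minEnclosingCircle(t[:,:2].astype(np.float32)),t[:,2].mean());
s=x[x[:,2]<.145];print([ (round(z,3),s[abs(s[:,2]-z)<.005].mean(0).round(4)) for z in(.12,.13,.14)])
E
```

```text
[ 0.54308402 -0.24537184  0.14294296] [ 0.08420455  0.51397564 -0.78655381] [([305, 210, 41, 56, 1766], [323.6, 238.2])]
[[ 0.5296 -0.2645  0.1219]
 [ 0.5449 -0.2511  0.1532]
 [ 0.5526 -0.2403  0.1552]]
top ((0.6219903826713562, -0.2215953767299652), 9.999999747378752e-05) 0.31850575547827376
[(0.12, array([ 0.5494, -0.246 ,  0.1225])), (0.13, array([ 0.5492, -0.2474,  0.1301])), (0.14, array([ 0.5491, -0.2481,  0.1402]))]
```

Emit:
move_arm(linear=[[-0.01, -0.01, -0.2], [-0.01, -0.01, -0.4], [-0.01, -0.01, -0.6], [-0.01, -0.01, -0.72], [-0.01, -0.01, -0.72], [-0.01, -0.01, -0.72]], twist=[[0, 0, 0], [0, 0, 0], [0, 0, 0], [0, 0, 0], [0, 0, 0], [0, 0, 0]], gripper=[0, 0, 0, 0, 0, 0])

```text
t: 5.07
ee_pos: [0.5424, -0.2463, 0.0855]
eef_rot: [[0.959, 0.282, -0.001], [0.282, -0.959, 0.001], [-0.001, -0.001, -1.0]]
ft_force: [-0.7, -0.3, 0.9]
finger_gap: 0.0854
grip_force: 0.0
```

Emit:
move_arm(linear=[[0, 0, 0], [0, 0, 0], [0, 0, 0], [0, 0, 0], [0, 0, 0], [0, 0, 0], [0, 0, 0], [0, 0, 0], [0, 0, 0], [0, 0, 0]], twist=[[0, 0, 0], [0, 0, 0], [0, 0, 0], [0, 0, 0], [0, 0, 0], [0, 0, 0], [0, 0, 0], [0, 0, 0], [0, 0, 0], [0, 0, 0]], gripper=[0.2, 0.4, 0.6, 0.8, 1, 1, 1, 1, 1, 1])

```text
t: 5.9
ee_pos: [0.5429, -0.2463, 0.0867]
eef_rot: [[0.959, 0.282, 0.001], [0.282, -0.959, -0.0], [0.001, 0.0, -1.0]]
ft_force: [-0.6, -0.4, 6.9]
finger_gap: 0.0248
grip_force: 58.7
```

Held (gap 24.8 mm, grip 59 N). Lifting clear and carrying to the borer.

Emit:
move_arm(linear=[[0, 0, 0.15], [0, 0, 0.3], [0, 0, 0.5], [0, 0, 0.75], [0, 0, 1], [0, 0, 1]], twist=[[0, 0, 0], [0, 0, 0], [0, 0, 0], [0, 0, 0], [0, 0, 0], [0, 0, 0]], gripper=[1, 1, 1, 1, 1, 1])

```text
t: 6.4
ee_pos: [0.5449, -0.2481, 0.1695]
eef_rot: [[0.959, 0.282, 0.006], [0.282, -0.959, -0.005], [0.005, 0.006, -1.0]]
ft_force: [0.1, -1.0, -1.1]
finger_gap: 0.0245
grip_force: 58.9
```

Emit:
move_arm(linear=[[0, 0, 0.3], [0, 0, 0.6], [0, 0.1, 0.9], [0, 0.3, 1], [0, 0.6, 1], [0, 0.9, 1], [0, 1, 1]], twist=[[0, 0, 0], [0, 0, 0], [0, 0, 0], [0, 0, 0], [0, 0, 0], [0, 0, 0], [0, 0, 0]], gripper=[1, 1, 1, 1, 1, 1, 1])

```text
t: 6.98
ee_pos: [0.541, -0.1621, 0.2445]
eef_rot: [[0.959, 0.284, -0.003], [0.284, -0.959, 0.003], [-0.002, -0.004, -1.0]]
ft_force: [-0.6, 0.2, -0.8]
finger_gap: 0.0246
grip_force: 59.1
```

Emit:
move_arm(linear=[[0, 0.3, 0.06], [0, 0.6, 0.13], [0, 0.9, 0.2], [0, 1, 0.2]], twist=[[0, 0, 0], [0, 0, 0], [0, 0, 0], [0, 0, 0]], gripper=[1, 1, 1, 1])

```text
t: 7.32
ee_pos: [0.542, -0.0831, 0.2616]
eef_rot: [[0.959, 0.284, -0.001], [0.284, -0.959, 0.002], [-0.0, -0.002, -1.0]]
ft_force: [-0.1, -0.2, -1.2]
finger_gap: 0.0246
grip_force: 59.1
```

Emit:
move_arm(linear=[[0, 0.3, 0], [0, 0.6, 0], [0, 0.9, 0], [0, 1, 0]], twist=[[0, 0, 0], [0, 0, 0], [0, 0, 0], [0, 0, 0]], gripper=[1, 1, 1, 1])

```text
t: 7.65
ee_pos: [0.5416, -0.0038, 0.2607]
eef_rot: [[0.959, 0.284, -0.002], [0.284, -0.959, 0.001], [-0.002, -0.002, -1.0]]
ft_force: [-0.7, -0.3, -1.6]
finger_gap: 0.0251
grip_force: 59.1
```

Emit:
move_arm(linear=[[0, 0.3, 0], [0, 0.6, 0], [0, 0.9, 0], [0, 1, 0]], twist=[[0, 0, 0], [0, 0, 0], [0, 0, 0], [0, 0, 0]], gripper=[1, 1, 1, 1])

```text
t: 7.98
ee_pos: [0.5421, 0.0755, 0.261]
eef_rot: [[0.959, 0.284, -0.001], [0.284, -0.959, 0.001], [-0.001, -0.001, -1.0]]
ft_force: [0.3, -0.2, -0.5]
finger_gap: 0.0246
grip_force: 59.2
```

Emit:
move_arm(linear=[[0, 0.3, 0], [0, 0.5, 0], [-0.1, 0.7, 0], [-0.1, 0.7, 0], [-0.1, 0.7, 0], [-0.1, 0.7, 0], [-0.1, 0.7, 0]], twist=[[0, 0, 0], [0, 0, 0], [0, 0, 0], [0, 0, 0], [0, 0, 0], [0, 0, 0], [0, 0, 0]], gripper=[1, 1, 1, 1, 1, 1, 1])

```text
t: 8.57
ee_pos: [0.5351, 0.1283, 0.2618]
eef_rot: [[0.96, 0.281, 0.0], [0.281, -0.96, -0.001], [-0.0, 0.001, -1.0]]
ft_force: [0.3, 0.5, -0.4]
finger_gap: 0.0247
grip_force: 59.2
```

Run:
```python
from h import *
o=env.get_obs();p,d=save('wrist','w6');print({k:np.round(v,4) for k,v in o.items()})
save('scene','s6');save('top','t6')
a=cv2.resize(p[60:320,180:460],(560,520),interpolation=2)
cv2.imwrite('pics/c6.png',a[:,:,::-1])
```

```text
{'t': np.float64(8.5667), 'joints': array([ 3.2700e-02,  3.5450e-01,  1.5408e+00, -8.0000e-04,  1.2462e+00,
        1.3191e+00]), 'dq': array([-0.0003, -0.0013, -0.0029,  0.0048,  0.0032,  0.0051]), 'tau': array([ 2.64900e-01, -3.73381e+01, -1.89051e+01,  6.20000e-03,
        6.40000e-03, -3.40000e-03]), 'ee_pos': array([0.5351, 0.1283, 0.2618]), 'eef_rot': array([[ 9.598e-01,  2.808e-01,  1.000e-04],
       [ 2.808e-01, -9.598e-01, -7.000e-04],
       [-1.000e-04,  7.000e-04, -1.000e+00]]), 'ft_force': array([ 0.2962,  0.452 , -0.4206]), 'ft_torque': array([0.0275, 0.0009, 0.009 ]), 'grip_force': np.float64(59.1863), 'finger_gap': np.float64(0.0247)}
```

View pics/c6.png

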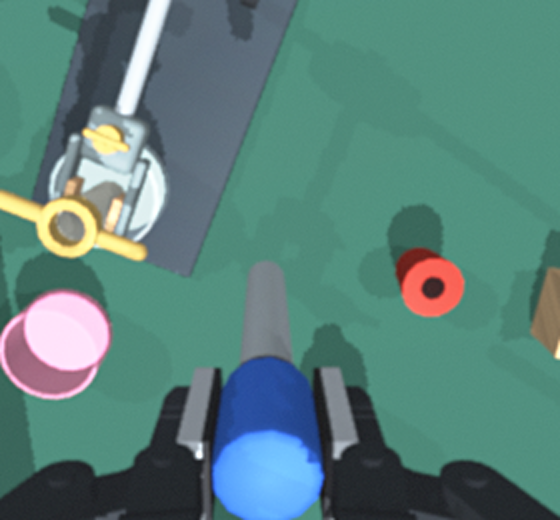

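c6: the rod hangs straight in the grip with its tip at crop (266,265), full (313,192). The borer mouth ring is at crop (68,228), full (214,174), with the pink look-alike below it. Next I'll fit the rod axis and the mouth from depth.

```bash
cat >> h.py <<'E'
def rodfit(d):
    "shank front surface line in tool coords"
    c=cal('wrist');T=np.array(c['T_tool_cam']);v,u=np.mgrid[0:400,0:640]
    X=np.stack([(u-c['cx'])/c['fx']*d,(v-c['cy'])/c['fy']*d,d],-1)@T[:3,:3].T+T[:3,3]
    out=[]
    for r in range(192,236,1):
        s=X[r,295:332];s=s[(s[:,2]>-.06)&(s[:,2]<.12)&(abs(s[:,0])<.03)]
        if len(s)>8:
            cc,rr=cv2.fitEllipse if 0 else (None,None)
            A=np.c_[2*s[:,0],2*s[:,1],np.ones(len(s))]
            y0=(s[:,1].min()+s[:,1].max())/2
            # front x with known radius 8.4 mm about y0
            k=abs(s[:,1]-y0)<.006
            out.append([r,np.median(s[k,2]),y0,np.median(s[k,0]-np.sqrt(.0084**2-(s[k,1]-y0)**2))])
    return np.array(out)
def mouth(p,d,o,X0):
    "brass ring hole: fit using brass-coloured pixels with height ~.155"
    X=cloud('wrist',d,o);s=p.astype(int)
    m=(s[...,0]>s[...,2]+60)&(s[...,1]>s[...,2]+30)&(np.hypot(X[...,0]-X0[0],X[...,1]-X0[1])<.022)&(abs(X[...,2]-.155)<.007)
    return m,X
E
python3 - <<'E'
from h import *
import json
o=env.get_obs();p=cv2.imread('pics/w6.png')[:,:,::-1];d=np.load('pics/w6.npy')
r=rodfit(d);print(r[::4].round(4));print('slope y,x',np.polyfit(r[:,1],r[:,2],1),np.polyfit(r[:,1],r[:,3],1))
m,X=mouth(p,d,o,[.518,.227]);v,u=np.nonzero(m);print(len(u),u.min(),u.max(),v.min(),v.max(),X[m].mean(0))
g=cv2.resize(p[145:205,185:245],(480,480),interpolation=2)
print('proj mouth', proj('wrist',[.518,.227,.155],o))
# inner dark hole: ring radial intensity, fit ellipse on brass contour
cs,h=cv2.findContours(m.astype(np.uint8)*255,cv2.RETR_CCOMP,cv2.CHAIN_APPROX_NONE)
for c,hh in zip(cs,h[0]):
    if len(c)>20:e=cv2.fitEllipse(c);print('outer' if hh[3]<0 else 'inner',e,ray('wrist',*e[0],.155,o))
E
```

```text
[[ 1.92e+02  7.31e-02 -9.00e-04 -2.40e-03]
 [ 1.96e+02  6.15e-02 -8.00e-04 -2.20e-03]
 [ 2.00e+02  5.09e-02 -7.00e-04 -2.20e-03]
 [ 2.04e+02  4.07e-02 -8.00e-04 -2.10e-03]
 [ 2.08e+02  3.20e-02 -1.40e-03 -2.10e-03]
 [ 2.12e+02  2.32e-02 -8.00e-04 -2.00e-03]
 [ 2.16e+02  1.55e-02 -1.40e-03 -2.00e-03]
 [ 2.20e+02  8.10e-03 -8.00e-04 -1.90e-03]
 [ 2.24e+02  1.20e-03 -8.00e-04 -1.90e-03]
 [ 2.28e+02 -5.40e-03 -8.00e-04 -1.70e-03]
 [ 2.32e+02 -1.20e-02 -8.00e-04 -1.70e-03]]
slope y,x [-0.00221761 -0.00090387] [-0.00810199 -0.00180905]
605 194 237 159 188 [0.52049975 0.22711864 0.15278389]
proj mouth [213.729938   176.27118519]
outer ((214.81683349609375, 173.40560913085938), (26.64722442626953, 39.94042205810547), 112.15338134765625) [0.52117876 0.22649081 0.155     ]
inner ((214.20639038085938, 173.19921875), (16.203109741210938, 19.47019386291504), 136.37347412109375) [0.52121521 0.22710601 0.155     ]
```

Emit:
move_arm(linear=[[-0.05, 0.3, 0], [-0.1, 0.6, 0], [-0.14, 0.9, 0], [-0.14, 1, 0]], twist=[[0, 0, 0], [0, 0, 0], [0, 0, 0], [0, 0, 0]], gripper=[1, 1, 1, 1])

```text
t: 9.05
ee_pos: [0.5229, 0.2117, 0.2621]
eef_rot: [[0.959, 0.283, -0.0], [0.283, -0.959, 0.001], [0.0, -0.001, -1.0]]
ft_force: [-0.5, -0.4, -1.6]
finger_gap: 0.0247
grip_force: 59.3
```

Emit:
move_arm(linear=[[0, 0.1, 0], [0, 0.2, 0], [0, 0.23, -0.1], [0, 0.23, -0.2], [0, 0.23, -0.2], [0, 0.23, -0.2], [0, 0.23, -0.2], [0, 0.23, -0.2]], twist=[[0, 0, 0], [0, 0, 0], [0, 0, 0], [0, 0, 0], [0, 0, 0], [0, 0, 0], [0, 0, 0], [0, 0, 0]], gripper=[1, 1, 1, 1, 1, 1, 1, 1])

```text
t: 9.72
ee_pos: [0.5237, 0.2275, 0.2461]
eef_rot: [[0.96, 0.281, 0.0], [0.281, -0.96, -0.0], [0.0, 0.0, -1.0]]
ft_force: [-0.6, 0.1, -1.1]
finger_gap: 0.0248
grip_force: 59.3
```

Run:
```python
from h import *
o=env.get_obs();p,d=save('wrist','w7');print({k:np.round(o[k],4) for k in('ee_pos','eef_rot','ft_force')})
for i in range(7):
    p2,d2=env.read_camera('wrist')
    if i==0: acc=p2.astype(float)
    else: acc+=p2
acc/=7
cv2.imwrite('pics/w7a.png',acc[:,:,::-1])
r=rodfit(d);print(r[::6].round(4))
m,X=mouth(p,d,o,[.521,.227]);v,u=np.nonzero(m);print(len(u),u.min(),u.max(),v.min(),v.max())
print('proj mouth',proj('wrist',[.5212,.227,.155],o))
a=cv2.resize(acc.astype(np.uint8)[150:230,270:360],(720,640)[0:2],interpolation=2)
cv2.imwrite('pics/c7.png',cv2.resize(a,(675,600))[:,:,::-1])
```

```text
{'ee_pos': array([0.5237, 0.2275, 0.2461]), 'eef_rot': array([[ 9.596e-01,  2.812e-01,  3.000e-04],
       [ 2.812e-01, -9.596e-01, -1.000e-04],
       [ 3.000e-04,  1.000e-04, -1.000e+00]]), 'ft_force': array([-0.5694,  0.1392, -1.1228])}
[[ 1.92e+02  7.35e-02 -1.40e-03 -2.40e-03]
 [ 1.98e+02  5.60e-02  7.00e-04 -2.10e-03]
 [ 2.04e+02  4.09e-02  2.10e-03 -2.50e-03]
 [ 2.10e+02  2.71e-02 -8.00e-04 -2.10e-03]
 [ 2.16e+02  1.49e-02 -1.40e-03 -1.90e-03]
 [ 2.22e+02  4.40e-03 -8.00e-04 -1.90e-03]
 [ 2.28e+02 -5.30e-03 -8.00e-04 -1.90e-03]
 [ 2.34e+02 -1.47e-02 -8.00e-04 -1.60e-03]]
461 292 335 179 205
proj mouth [313.68012305 194.68069765][ WARN:0@7.821] global loadsave.cpp:1063 imwrite_ Unsupported depth image for selected encoder is fallbacked to CV_8U.
```

View pics/c7.png

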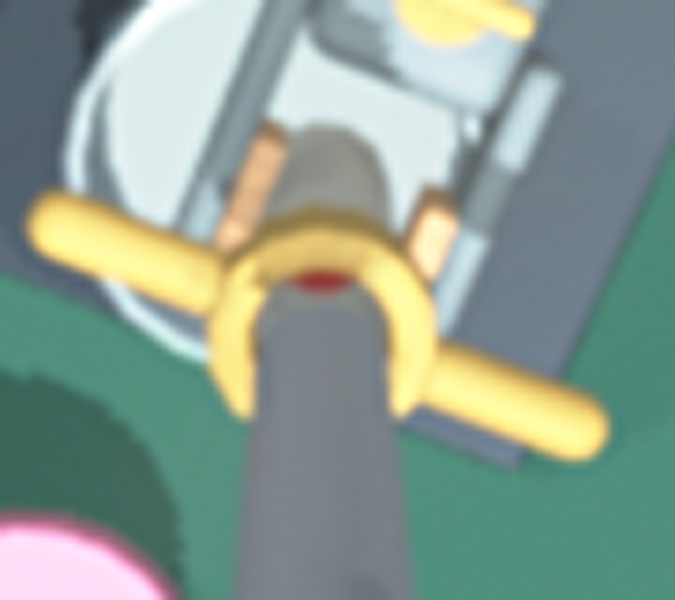

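c7: the rod's tip, crop (321,~300), sits just over the mouth ring, crop (323,~330), with red core visible in the gap. Left and right are aligned, so I'll fit the fore-aft offset numerically.

Run:
```python
from h import *
from scipy.optimize import least_squares
o=env.get_obs();a=cv2.imread('pics/w7a.png')[:,:,::-1].astype(float)
S=8;big=cv2.resize(a,None,fx=S,fy=S,interpolation=cv2.INTER_CUBIC)
yel=((big[...,0]-big[...,2])>55).astype(np.uint8)
th=np.linspace(0,2*np.pi,120,endpoint=False)
def circ(x,y,z,r): return np.array([proj('wrist',[x+r*np.cos(t),y+r*np.sin(t),z],o) for t in th])
def hull(x,y,pts=None): return cv2.convexHull(np.vstack([circ(x,y,.155,.015),circ(x,y,.141,.015)]).astype(np.float32))
full=lambda q:(q+.5)*S-.5
cs,_=cv2.findContours(yel,cv2.RETR_EXTERNAL,cv2.CHAIN_APPROX_NONE)
c0=proj('wrist',[.5212,.227,.155],o)
P=np.vstack([c[:,0] for c in cs if len(c)>200]).astype(float);P=(P+.5)/S-.5
r=P-c0;rad=np.hypot(*r.T);ang=np.degrees(np.arctan2(r[:,1],r[:,0]))
# outer arc, excluding wings (about +20deg and -160deg) and rod side
k=(rad<19)&(rad>12)&(((ang>-140)&(ang<0))|((ang>45)&(ang<60))|((ang>120)&(ang<165)))
Q=P[k];print(len(Q))
def f(q):
    h=hull(*q);return np.array([cv2.pointPolygonTest(h,tuple(map(float,w)),True) for w in Q])
s=least_squares(f,[.5212,.227],loss='soft_l1',f_scale=.3,diff_step=1e-4);print('mouth',s.x,np.std(f(s.x)))
# upper arc and lower arc residuals
for lo,hi in((-140,-100),(-100,-60),(-60,0),(45,60),(120,165)):
    kk=(ang[k]>lo)&(ang[k]<hi);print(lo,kk.sum(),f(s.x)[kk].mean() if kk.any() else '')
R=np.array(o['eef_rot']);tip=np.array(o['ee_pos'])+R@np.array([-.0024,-.001,.0767]);print('tip',tip)
# row profile of rod tip edges and inner rim along column u=313
col=int(full(313.));print([(round((v+.5)/S-.5,1),big[v,col].astype(int).tolist()) for v in range(int(full(176)),int(full(196)),6)])
for rr,z,n in((.015,.155,'rimout'),(.0093,.155,'rimin')):
    q=circ(*s.x,z,rr);print(n,q[:,1].min(),q[:,1].max(),q[:,0].min(),q[:,0].max())
q=circ(tip[0],tip[1],tip[2],.0084);print('tipc',q[:,1].min(),q[:,0].min(),q[:,0].max())
```

```text
400
mouth [0.51918703 0.22740826] 1.4979558025983026
-140 63 -0.15631182995338658
-100 85 0.5806121493085872
-60 132 -0.06051743426657186
45 20 2.5713120826810405
120 100 1.8209794423156314
tip [0.5208727  0.22825356 0.16941964]
[(175.9, [150, 150, 141]), (176.7, [147, 142, 125]), (177.4, [144, 130, 98]), (178.2, [143, 123, 77]), (178.9, [147, 125, 75]), (179.7, [168, 143, 85]), (180.4, [203, 173, 102]), (181.2, [229, 196, 114]), (181.9, [229, 199, 117]), (182.7, [225, 196, 114]), (183.4, [220, 190, 112]), (184.2, [211, 179, 106]), (184.9, [194, 158, 94]), (185.7, [167, 110, 71]), (186.4, [147, 66, 53]), (187.2, [144, 58, 56]), (187.9, [146, 81, 77]), (188.7, [147, 111, 106]), (189.4, [139, 132, 129]), (190.2, [129, 135, 138]), (190.9, [125, 133, 137]), (191.7, [123, 131, 137]), (192.4, [123, 130, 136]), (193.2, [124, 131, 137]), (193.9, [123, 131, 137]), (194.7, [123, 130, 137]), (195.4, [124, 130, 137])]
rimout 181.14706148023214 211.00460750788903 297.53528068734937 328.925539556771
rimin 186.97778808014417 205.4861771594531 303.50098440497123 322.9596540315508
tipc 190.42022901352397 303.60211849041497 322.11924740294876
```

Run:
```python
from h import *
o=env.get_obs();d=np.load('pics/w7.npy');c=cal('wrist');T=np.array(c['T_tool_cam']);v,u=np.mgrid[0:400,0:640]
X=np.stack([(u-c['cx'])/c['fx']*d,(v-c['cy'])/c['fy']*d,d],-1)@T[:3,:3].T+T[:3,3]
for r in range(178,198): print(r,[X[r,q].round(4).tolist() for q in(312,313,314)])
# rim face points left/right
for r in range(188,204,3): print(r,[(q,X[r,q].round(4).tolist()) for q in(300,301,325,326)])
```

```text
178 [[0.0111, -0.0019, 0.1015], [0.011, -0.0009, 0.1019], [0.0108, 0.0001, 0.1027]]
179 [[0.0112, -0.0019, 0.0972], [0.0109, -0.0009, 0.0984], [0.0109, 0.0001, 0.0986]]
180 [[0.0112, -0.0019, 0.0937], [0.0112, -0.0009, 0.0935], [0.0107, 0.0, 0.0954]]
181 [[0.0102, -0.0019, 0.0938], [0.0108, -0.0009, 0.0915], [0.0106, 0.0, 0.0923]]
182 [[0.0094, -0.0019, 0.0931], [0.0094, -0.0009, 0.0931], [0.0097, 0.0, 0.0918]]
183 [[0.0087, -0.0018, 0.0918], [0.0086, -0.0009, 0.0923], [0.0084, 0.0, 0.0932]]
184 [[0.0077, -0.0018, 0.092], [0.0077, -0.0009, 0.092], [0.0078, 0.0, 0.0918]]
185 [[0.0068, -0.0018, 0.0918], [0.0066, -0.0009, 0.0924], [0.007, 0.0, 0.0912]]
186 [[-0.0081, -0.002, 0.1403], [-0.0077, -0.0009, 0.1391], [-0.0079, 0.0002, 0.1398]]
187 [[-0.0086, -0.002, 0.1381], [-0.0091, -0.0009, 0.14], [-0.0089, 0.0002, 0.139]]
188 [[-0.0102, -0.002, 0.1396], [-0.01, -0.0009, 0.1391], [-0.0096, 0.0002, 0.1375]]
189 [[-0.0129, -0.0021, 0.1449], [-0.013, -0.0009, 0.1451], [-0.0125, 0.0002, 0.1435]]
190 [[-0.0127, -0.002, 0.14], [-0.013, -0.0009, 0.1412], [-0.0127, 0.0002, 0.1403]]
191 [[0.006, -0
[... 707 characters left out ...]
 [0.0007, -0.0133, 0.0923]), (301, [0.0006, -0.0124, 0.0926]), (325, [0.0006, 0.0106, 0.0927]), (326, [0.0006, 0.0115, 0.0929])]
194 [(300, [-0.0023, -0.0133, 0.0923]), (301, [-0.0026, -0.0124, 0.0932]), (325, [-0.0024, 0.0106, 0.0927]), (326, [-0.0024, 0.0116, 0.0928])]
197 [(300, [-0.0051, -0.0133, 0.0915]), (301, [-0.0053, -0.0124, 0.0921]), (325, [-0.0051, 0.0106, 0.0918]), (326, [-0.0053, 0.0116, 0.0924])]
200 [(300, [-0.0083, -0.0134, 0.0921]), (301, [-0.0083, -0.0124, 0.0921]), (325, [-0.0085, 0.0107, 0.0927]), (326, [-0.0083, 0.0116, 0.0922])]
203 [(300, [-0.0121, -0.0135, 0.0943]), (301, [-0.0112, -0.0125, 0.0916]), (325, [-0.0121, 0.0108, 0.0942]), (326, [-0.0125, 0.0118, 0.0954])]
```

Run:
```python
from h import *
a=cv2.imread('pics/w7a.png')[:,:,::-1].astype(float);y=a[...,0]-a[...,2]
for r in range(190,202,2):
    print(r,'L',y[r,294:307].astype(int).tolist(),'R',y[r,318:334].astype(int).tolist())
def cross(r,u0,u1,th=55):
    s=y[r,u0:u1];return [round(u0+i+(th-s[i])/(s[i+1]-s[i]),2) for i in range(len(s)-1) if (s[i]-th)*(s[i+1]-th)<0]
for r in range(190,204): print(r,cross(r,294,335))
```

```text
190 L [106, 114, 115, 116, 116, 116, 112, 105, 100, 106, 100, 31, 3] R [1, 7, 54, 109, 98, 88, 87, 94, 110, 73, -13, -33, -31, -26, -25, -26]
192 L [-23, -11, 9, 56, 111, 115, 108, 105, 111, 109, 36, -1, -2] R [-7, -2, 5, 52, 110, 97, 89, 94, 101, 86, 8, -34, -29, -25, -26, -26]
194 L [-31, -32, -24, 38, 111, 114, 107, 108, 120, 85, 21, -7, -13] R [-14, -13, -5, 35, 114, 105, 93, 95, 99, 100, 38, -14, -20, -26, -29, -30]
196 L [-32, -34, -33, 10, 90, 114, 109, 111, 120, 95, 25, -11, -15] R [-13, -14, -12, 27, 109, 115, 101, 96, 96, 116, 111, 92, 82, 64, 42, 18]
198 L [-43, -41, -35, 10, 92, 115, 111, 111, 118, 102, 19, -17, -15] R [-13, -14, -13, 30, 105, 114, 103, 95, 98, 110, 116, 116, 117, 117, 117, 112]
200 L [-43, -44, -45, -25, 45, 111, 115, 111, 113, 94, 10, -18, -14] R [-13, -15, -14, 24, 98, 104, 92, 94, 104, 105, 98, 98, 101, 107, 111, 115]
190 [np.float64(304.65), np.float64(320.02), np.float64(327.21)]
191 [np.float64(294.57), np.float64(304.18), np.float64(320.52), np.float64(327.35)]
192 [np.float64(296.98), np.float64(303.74), np.float64(321.05), np.float64(327.4)]
193 [np.float64(297.19), np.float64(303.55), np.float64(321.25), np.float64(327.46)]
194 [np.float64(297.23), np.float64(303.47), np.float64(321.25), np.float64(327.73)]
195 [np.float64(297.37), np.float64(303.54), np.float64(321.28), np.float64(328.63)]
196 [np.float64(297.56), np.float64(303.57), np.float64(321.34), np.float64(331.41)]
197 [np.float64(297.65), np.float64(303.56), np.float64(321.38)]
198 [np.float64(297.55), np.float64(303.57), np.float64(321.33)]
199 [np.float64(297.65), np.float64(303.54), np.float64(321.37)]
200 [np.float64(298.15), np.float64(303.46), np.float64(321.42)]
201 [np.float64(298.73), np.float64(303.45), np.float64(321.48)]
202 [np.float64(299.38), np.float64(303.45), np.float64(321.51)]
203 [np.float64(299.85), np.float64(303.41), np.float64(321.55)]
```

Offsets: left-right < 0.1 mm, fore-aft about -0.6 mm. Correcting that and descending gently.

Emit:
move_arm(linear=[[-0.007, -0.002, 0], [-0.007, -0.002, -0.05], [-0.007, -0.002, -0.1], [-0.007, -0.002, -0.14], [-0.007, -0.002, -0.16], [-0.007, -0.002, -0.18], [-0.007, -0.002, -0.2], [-0.007, -0.002, -0.21], [-0.007, -0.002, -0.22], [-0.007, -0.002, -0.23], [-0.007, -0.002, -0.23]], twist=[[0, 0, 0], [0, 0, 0], [0, 0, 0], [0, 0, 0], [0, 0, 0], [0, 0, 0], [0, 0, 0], [0, 0, 0], [0, 0, 0], [0, 0, 0], [0, 0, 0]], gripper=[1, 1, 1, 1, 1, 1, 1, 1, 1, 1, 1])

```text
t: 11.03
ee_pos: [0.5228, 0.2278, 0.2275]
eef_rot: [[0.959, 0.282, -0.0], [0.282, -0.959, -0.0], [-0.0, -0.0, -1.0]]
ft_force: [-0.2, -0.7, -0.5]
finger_gap: 0.0245
grip_force: 59.3
```

No force with the tip some 3 mm below the rim, so it has entered. Continuing.

Emit:
move_arm(linear=[[0, 0, -0.02], [0, 0, -0.04], [0, 0, -0.06], [0, 0, -0.08], [0, 0, -0.1], [0, 0, -0.1]], twist=[[0, 0, 0], [0, 0, 0], [0, 0, 0], [0, 0, 0], [0, 0, 0], [0, 0, 0]], gripper=[1, 1, 1, 1, 1, 1])

```text
t: 11.53
ee_pos: [0.5226, 0.2278, 0.2192]
eef_rot: [[0.959, 0.282, -0.001], [0.282, -0.959, -0.0], [-0.001, -0.0, -1.0]]
ft_force: [-0.0, 0.1, -0.5]
finger_gap: 0.0245
grip_force: 59.3
```

Run:
```python
from h import *
o=env.get_obs();print({k:np.round(o[k],4) for k in('ee_pos','ft_force','ft_torque')})
c=cal('wrist');T=np.array(c['T_tool_cam'])
acc=0
for i in range(6): p,d=env.read_camera('wrist');acc=acc+p.astype(float)
a=acc/6;y=a[...,0]-a[...,2];v,u=np.mgrid[0:400,0:640]
X=np.stack([(u-c['cx'])/c['fx']*d,(v-c['cy'])/c['fy']*d,d],-1)@T[:3,:3].T+T[:3,3]
for r in range(172,200): print(r,X[r,312].round(4).tolist(),a[r,312].astype(int).tolist())
def cross(r,u0,u1,th=55):
    s=y[r,u0:u1];return [round(float(u0+i+(th-s[i])/(s[i+1]-s[i])),2) for i in range(len(s)-1) if (s[i]-th)*(s[i+1]-th)<0]
for r in range(186,202,2): print(r,cross(r,290,340))
```

```text
{'ee_pos': array([0.5226, 0.2278, 0.2192]), 'ft_force': array([-0.0022,  0.139 , -0.5235]), 'ft_torque': array([-0.0125,  0.0186, -0.0098])}
172 [0.0076, -0.0021, 0.1419] [147, 148, 141]
173 [0.0077, -0.002, 0.1365] [145, 147, 140]
174 [0.008, -0.002, 0.131] [140, 142, 135]
175 [0.0074, -0.002, 0.1286] [137, 140, 134]
176 [0.0076, -0.002, 0.1234] [138, 140, 134]
177 [0.0076, -0.002, 0.1195] [138, 141, 135]
178 [0.0077, -0.0019, 0.1147] [138, 140, 134]
179 [0.0079, -0.0019, 0.1102] [142, 144, 137]
180 [0.0078, -0.0019, 0.1066] [149, 151, 144]
181 [0.0075, -0.0019, 0.1038] [151, 153, 145]
182 [0.0079, -0.0019, 0.0984] [149, 152, 143]
183 [0.0076, -0.0019, 0.0961] [145, 140, 123]
184 [0.0122, -0.0018, 0.076] [142, 126, 86]
185 [0.0122, -0.0018, 0.0726] [142, 121, 74]
186 [0.012, -0.0018, 0.0701] [149, 128, 78]
187 [0.012, -0.0017, 0.0672] [182, 156, 93]
188 [0.011, -0.0017, 0.0674] [223, 190, 111]
189 [0.0104, -0.0017, 0.0663] [228, 198, 116]
190 [0.0099, -0.0017, 0.065] [223, 192, 112]
191 [0.009, -0.0017, 0.0649] [215, 184, 108]
192 [0.0078, -0.0017, 0.0661] [197, 170, 108]
193 [0.0068, -0.0017, 0.0664] [158, 147, 119]
194 [0.0057, -0.0017, 0.0669] [126, 131, 134]
195 [0.0059, -0.0017, 0.0634] [120, 128, 136]
196 [0.0063, -0.0017, 0.0594] [121, 129, 135]
197 [0.006, -0.0017, 0.0578] [121, 129, 135]
198 [0.0059, -0.0017, 0.0554] [122, 129, 135]
199 [0.0057, -0.0017, 0.0534] [123, 130, 136]
186 [297.81, 303.38, 304.75, 319.88, 325.61, 328.84, 329.29, 331.76]
188 [291.86, 297.12, 322.84, 324.23, 330.86]
190 [326.99, 328.51, 330.05]
192 [329.17]
194 [307.54, 317.7, 328.03]
196 [304.61, 320.07, 328.21]
198 [290.98, 303.72, 321.23, 328.79]
200 [295.66, 302.98, 322.21, 329.15]
```

Entered 12 mm deep with no contact. Centring by another 0.7 mm and descending to just above the core (top ≈ 0.106 m).

Emit:
move_arm(linear=[[-0.008, -0.002, -0.03], [-0.008, -0.002, -0.06], [-0.008, -0.002, -0.1], [-0.008, -0.002, -0.14], [-0.008, -0.002, -0.18], [-0.008, -0.002, -0.22], [-0.008, -0.002, -0.26], [-0.008, -0.002, -0.3], [-0.008, -0.002, -0.33], [-0.008, -0.002, -0.36], [-0.008, -0.002, -0.36]], twist=[[0, 0, 0], [0, 0, 0], [0, 0, 0], [0, 0, 0], [0, 0, 0], [0, 0, 0], [0, 0, 0], [0, 0, 0], [0, 0, 0], [0, 0, 0], [0, 0, 0]], gripper=[1, 1, 1, 1, 1, 1, 1, 1, 1, 1, 1])

```text
t: 12.75
ee_pos: [0.5219, 0.2276, 0.1902]
eef_rot: [[0.959, 0.282, -0.001], [0.282, -0.959, -0.0], [-0.001, -0.0, -1.0]]
ft_force: [0.3, 0.6, -1.0]
finger_gap: 0.0244
grip_force: 59.3
```

Emit:
move_arm(linear=[[0, 0, -0.006], [0, 0, -0.012], [0, 0, -0.018], [0, 0, -0.024], [0, 0, -0.03], [0, 0, -0.036], [0, 0, -0.042], [0, 0, -0.048], [0, 0, -0.054], [0, 0, -0.06]], twist=[[0, 0, 0], [0, 0, 0], [0, 0, 0], [0, 0, 0], [0, 0, 0], [0, 0, 0], [0, 0, 0], [0, 0, 0], [0, 0, 0], [0, 0, 0]], gripper=[1, 1, 1, 1, 1, 1, 1, 1, 1, 1])

```text
t: 13.58
ee_pos: [0.5222, 0.2277, 0.186]
eef_rot: [[0.959, 0.282, 0.0], [0.282, -0.959, 0.0], [0.0, -0.0, -1.0]]
ft_force: [1.1, -1.1, -0.6]
finger_gap: 0.0249
grip_force: 59.3
```

Emit:
move_arm(linear=[[0, 0, -0.003], [0, 0, -0.006], [0, 0, -0.009], [0, 0, -0.012], [0, 0, -0.015], [0, 0, -0.018], [0, 0, -0.021], [0, 0, -0.024]], twist=[[0, 0, 0], [0, 0, 0], [0, 0, 0], [0, 0, 0], [0, 0, 0], [0, 0, 0], [0, 0, 0], [0, 0, 0]], gripper=[1, 1, 1, 1, 1, 1, 1, 1])

```text
t: 14.25
ee_pos: [0.5226, 0.2277, 0.1846]
eef_rot: [[0.959, 0.282, 0.001], [0.282, -0.959, 0.0], [0.001, 0.0, -1.0]]
ft_force: [0.0, 0.2, 2.8]
finger_gap: 0.024
grip_force: 59.4
```

Emit:
move_arm(linear=[[0, 0, -0.003], [0, 0, -0.006], [0, 0, -0.009], [0, 0, -0.012], [0, 0, -0.015], [0, 0, -0.018]], twist=[[0, 0, 0], [0, 0, 0], [0, 0, 0], [0, 0, 0], [0, 0, 0], [0, 0, 0]], gripper=[1, 1, 1, 1, 1, 1])

```text
t: 14.75
ee_pos: [0.5224, 0.2277, 0.1827]
eef_rot: [[0.959, 0.282, 0.0], [0.282, -0.959, 0.0], [0.0, 0.0, -1.0]]
ft_force: [-0.3, 0.2, 3.4]
finger_gap: 0.0244
grip_force: 59.5
```

Emit:
move_arm(linear=[[0, 0, -0.003], [0, 0, -0.006], [0, 0, -0.009], [0, 0, -0.012], [0, 0, -0.015], [0, 0, -0.018]], twist=[[0, 0, 0], [0, 0, 0], [0, 0, 0], [0, 0, 0], [0, 0, 0], [0, 0, 0]], gripper=[1, 1, 1, 1, 1, 1])

```text
t: 15.25
ee_pos: [0.5222, 0.2277, 0.1812]
eef_rot: [[0.959, 0.282, 0.0], [0.282, -0.959, 0.0], [0.0, 0.0, -1.0]]
ft_force: [-0.6, -0.5, 2.0]
finger_gap: 0.0245
grip_force: 59.5
```

Emit:
move_arm(linear=[[0, 0, -0.002], [0, 0, -0.004], [0, 0, -0.006], [0, 0, -0.008], [0, 0, -0.01], [0, 0, -0.012], [0, 0, -0.014], [0, 0, -0.016]], twist=[[0, 0, 0], [0, 0, 0], [0, 0, 0], [0, 0, 0], [0, 0, 0], [0, 0, 0], [0, 0, 0], [0, 0, 0]], gripper=[1, 1, 1, 1, 1, 1, 1, 1])

```text
t: 15.92
ee_pos: [0.5222, 0.2277, 0.1799]
eef_rot: [[0.959, 0.282, -0.0], [0.282, -0.959, 0.0], [-0.0, -0.0, -1.0]]
ft_force: [-0.1, 0.0, 1.8]
finger_gap: 0.0245
grip_force: 59.5
```

Emit:
move_arm(linear=[[0, 0, -0.003], [0, 0, -0.006], [0, 0, -0.009], [0, 0, -0.012], [0, 0, -0.015], [0, 0, -0.017]], twist=[[0, 0, 0], [0, 0, 0], [0, 0, 0], [0, 0, 0], [0, 0, 0], [0, 0, 0]], gripper=[1, 1, 1, 1, 1, 1])

```text
t: 16.42
ee_pos: [0.5222, 0.2277, 0.1785]
eef_rot: [[0.959, 0.282, -0.0], [0.282, -0.959, 0.0], [-0.0, -0.0, -1.0]]
ft_force: [0.5, -0.4, 2.5]
finger_gap: 0.0245
grip_force: 59.5
```

Emit:
move_arm(linear=[[0, 0, -0.003], [0, 0, -0.006], [0, 0, -0.009], [0, 0, -0.012], [0, 0, -0.015], [0, 0, -0.017]], twist=[[0, 0, 0], [0, 0, 0], [0, 0, 0], [0, 0, 0], [0, 0, 0], [0, 0, 0]], gripper=[1, 1, 1, 1, 1, 1])

```text
t: 16.92
ee_pos: [0.5222, 0.2277, 0.1772]
eef_rot: [[0.959, 0.282, -0.0], [0.282, -0.959, -0.0], [-0.0, -0.0, -1.0]]
ft_force: [0.7, -0.6, 0.9]
finger_gap: 0.0244
grip_force: 59.5
```

Emit:
move_arm(linear=[[0, 0, -0.003], [0, 0, -0.006], [0, 0, -0.009], [0, 0, -0.012], [0, 0, -0.015], [0, 0, -0.018]], twist=[[0, 0, 0], [0, 0, 0], [0, 0, 0], [0, 0, 0], [0, 0, 0], [0, 0, 0]], gripper=[1, 1, 1, 1, 1, 1])

```text
t: 17.42
ee_pos: [0.5223, 0.2277, 0.1759]
eef_rot: [[0.959, 0.282, 0.0], [0.282, -0.959, 0.0], [0.0, -0.0, -1.0]]
ft_force: [-0.6, -0.3, 3.4]
finger_gap: 0.0244
grip_force: 59.5
```

Emit:
move_arm(linear=[[0, 0, -0.003], [0, 0, -0.006], [0, 0, -0.009], [0, 0, -0.012], [0, 0, -0.015], [0, 0, -0.018]], twist=[[0, 0, 0], [0, 0, 0], [0, 0, 0], [0, 0, 0], [0, 0, 0], [0, 0, 0]], gripper=[1, 1, 1, 1, 1, 1])

```text
t: 17.92
ee_pos: [0.5226, 0.2277, 0.1749]
eef_rot: [[0.959, 0.282, 0.001], [0.282, -0.959, 0.0], [0.001, 0.0, -1.0]]
ft_force: [-0.4, 0.1, 6.7]
finger_gap: 0.0248
grip_force: 59.8
```

Force is rising; easing off.

Emit:
move_arm(linear=[[0, 0, -0.001], [0, 0, -0.002], [0, 0, -0.003], [0, 0, -0.004]], twist=[[0, 0, 0], [0, 0, 0], [0, 0, 0], [0, 0, 0]], gripper=[1, 1, 1, 1])

```text
t: 18.25
ee_pos: [0.5226, 0.2277, 0.1748]
eef_rot: [[0.959, 0.282, 0.001], [0.282, -0.959, 0.0], [0.001, 0.0, -1.0]]
ft_force: [-0.7, -0.5, 7.1]
finger_gap: 0.0245
grip_force: 59.8
```

Emit:
move_arm(linear=[[0, 0, -0.001], [0, 0, -0.002], [0, 0, -0.003], [0, 0, -0.004], [0, 0, -0.005], [0, 0, -0.006], [0, 0, -0.007], [0, 0, -0.008], [0, 0, -0.009], [0, 0, -0.01]], twist=[[0, 0, 0], [0, 0, 0], [0, 0, 0], [0, 0, 0], [0, 0, 0], [0, 0, 0], [0, 0, 0], [0, 0, 0], [0, 0, 0], [0, 0, 0]], gripper=[1, 1, 1, 1, 1, 1, 1, 1, 1, 1])

```text
t: 19.08
ee_pos: [0.5227, 0.2278, 0.1741]
eef_rot: [[0.959, 0.282, 0.001], [0.282, -0.959, 0.0], [0.001, 0.0, -1.0]]
ft_force: [-0.5, 0.1, 8.3]
finger_gap: 0.0243
grip_force: 59.9
```

Emit:
move_arm(linear=[[0, 0, -0.001], [0, 0, -0.002], [0, 0, -0.003], [0, 0, -0.004], [0, 0, -0.005], [0, 0, -0.006], [0, 0, -0.007], [0, 0, -0.008], [0, 0, -0.009], [0, 0, -0.01], [0, 0, -0.011], [0, 0, -0.012]], twist=[[0, 0, 0], [0, 0, 0], [0, 0, 0], [0, 0, 0], [0, 0, 0], [0, 0, 0], [0, 0, 0], [0, 0, 0], [0, 0, 0], [0, 0, 0], [0, 0, 0], [0, 0, 0]], gripper=[1, 1, 1, 1, 1, 1, 1, 1, 1, 1, 1, 1])

```text
t: 20.08
ee_pos: [0.5228, 0.2279, 0.1735]
eef_rot: [[0.959, 0.282, 0.002], [0.282, -0.959, 0.0], [0.002, 0.0, -1.0]]
ft_force: [-1.7, -0.5, 9.2]
finger_gap: 0.0243
grip_force: 60.0
```

Emit:
move_arm(linear=[[0, 0, -0.001], [0, 0, -0.002], [0, 0, -0.003], [0, 0, -0.004], [0, 0, -0.005], [0, 0, -0.006], [0, 0, -0.007], [0, 0, -0.008], [0, 0, -0.009], [0, 0, -0.01], [0, 0, -0.011], [0, 0, -0.012]], twist=[[0, 0, 0], [0, 0, 0], [0, 0, 0], [0, 0, 0], [0, 0, 0], [0, 0, 0], [0, 0, 0], [0, 0, 0], [0, 0, 0], [0, 0, 0], [0, 0, 0], [0, 0, 0]], gripper=[1, 1, 1, 1, 1, 1, 1, 1, 1, 1, 1, 1])

```text
t: 21.08
ee_pos: [0.5224, 0.2277, 0.1717]
eef_rot: [[0.959, 0.282, 0.001], [0.282, -0.959, 0.0], [0.001, 0.0, -1.0]]
ft_force: [-0.5, -0.4, 5.5]
finger_gap: 0.0247
grip_force: 59.9
```

Emit:
move_arm(linear=[[0, 0, -0.002], [0, 0, -0.004], [0, 0, -0.006], [0, 0, -0.008], [0, 0, -0.01], [0, 0, -0.012], [0, 0, -0.014]], twist=[[0, 0, 0], [0, 0, 0], [0, 0, 0], [0, 0, 0], [0, 0, 0], [0, 0, 0], [0, 0, 0]], gripper=[1, 1, 1, 1, 1, 1, 1])

```text
t: 21.67
ee_pos: [0.5223, 0.2277, 0.1702]
eef_rot: [[0.959, 0.282, 0.0], [0.282, -0.959, 0.0], [0.0, 0.0, -1.0]]
ft_force: [-0.5, 0.4, 5.9]
finger_gap: 0.0246
grip_force: 59.9
```

Emit:
move_arm(linear=[[0, 0, -0.003], [0, 0, -0.006], [0, 0, -0.009], [0, 0, -0.012], [0, 0, -0.015], [0, 0, -0.018]], twist=[[0, 0, 0], [0, 0, 0], [0, 0, 0], [0, 0, 0], [0, 0, 0], [0, 0, 0]], gripper=[1, 1, 1, 1, 1, 1])

```text
t: 22.17
ee_pos: [0.5226, 0.2278, 0.1693]
eef_rot: [[0.959, 0.282, 0.001], [0.282, -0.959, 0.0], [0.001, 0.0, -1.0]]
ft_force: [-0.7, 0.8, 7.7]
finger_gap: 0.0249
grip_force: 60.0
```

Emit:
move_arm(linear=[[0, 0, -0.002], [0, 0, -0.004], [0, 0, -0.006], [0, 0, -0.008], [0, 0, -0.01], [0, 0, -0.012]], twist=[[0, 0, 0], [0, 0, 0], [0, 0, 0], [0, 0, 0], [0, 0, 0], [0, 0, 0]], gripper=[1, 1, 1, 1, 1, 1])

```text
t: 22.67
ee_pos: [0.5225, 0.2277, 0.1681]
eef_rot: [[0.959, 0.282, 0.001], [0.282, -0.959, 0.0], [0.001, 0.0, -1.0]]
ft_force: [-0.1, 0.7, 5.2]
finger_gap: 0.0243
grip_force: 59.9
```

Emit:
move_arm(linear=[[0, 0, -0.003], [0, 0, -0.006], [0, 0, -0.009], [0, 0, -0.012], [0, 0, -0.015], [0, 0, -0.018]], twist=[[0, 0, 0], [0, 0, 0], [0, 0, 0], [0, 0, 0], [0, 0, 0], [0, 0, 0]], gripper=[1, 1, 1, 1, 1, 1])

```text
t: 23.17
ee_pos: [0.5223, 0.2276, 0.1662]
eef_rot: [[0.959, 0.282, 0.0], [0.282, -0.959, -0.0], [0.0, 0.0, -1.0]]
ft_force: [0.2, -0.2, 3.1]
finger_gap: 0.0248
grip_force: 59.8
```

Emit:
move_arm(linear=[[0, 0, -0.003], [0, 0, -0.006], [0, 0, -0.009], [0, 0, -0.012], [0, 0, -0.015], [0, 0, -0.018]], twist=[[0, 0, 0], [0, 0, 0], [0, 0, 0], [0, 0, 0], [0, 0, 0], [0, 0, 0]], gripper=[1, 1, 1, 1, 1, 1])

```text
t: 23.67
ee_pos: [0.5221, 0.2277, 0.1648]
eef_rot: [[0.959, 0.282, -0.0], [0.282, -0.959, -0.0], [-0.0, -0.0, -1.0]]
ft_force: [1.6, -0.1, 2.4]
finger_gap: 0.0249
grip_force: 59.8
```

Emit:
move_arm(linear=[[0, 0, -0.003], [0, 0, -0.006], [0, 0, -0.009], [0, 0, -0.012], [0, 0, -0.015], [0, 0, -0.018], [0, 0, -0.02]], twist=[[0, 0, 0], [0, 0, 0], [0, 0, 0], [0, 0, 0], [0, 0, 0], [0, 0, 0], [0, 0, 0]], gripper=[1, 1, 1, 1, 1, 1, 1])

```text
t: 24.25
ee_pos: [0.5221, 0.2277, 0.1632]
eef_rot: [[0.959, 0.282, -0.0], [0.282, -0.959, 0.0], [-0.0, -0.0, -1.0]]
ft_force: [-0.2, 0.1, 2.4]
finger_gap: 0.0245
grip_force: 59.8
```

Emit:
move_arm(linear=[[0, 0, -0.003], [0, 0, -0.006], [0, 0, -0.009], [0, 0, -0.012], [0, 0, -0.015], [0, 0, -0.018], [0, 0, -0.021]], twist=[[0, 0, 0], [0, 0, 0], [0, 0, 0], [0, 0, 0], [0, 0, 0], [0, 0, 0], [0, 0, 0]], gripper=[1, 1, 1, 1, 1, 1, 1])

```text
t: 24.83
ee_pos: [0.5222, 0.2277, 0.1616]
eef_rot: [[0.959, 0.282, 0.0], [0.282, -0.959, -0.0], [-0.0, 0.0, -1.0]]
ft_force: [0.2, -0.1, 2.5]
finger_gap: 0.0248
grip_force: 59.8
```

Emit:
move_arm(linear=[[0, 0, -0.003], [0, 0, -0.006], [0, 0, -0.009], [0, 0, -0.012], [0, 0, -0.015], [0, 0, -0.018], [0, 0, -0.021]], twist=[[0, 0, 0], [0, 0, 0], [0, 0, 0], [0, 0, 0], [0, 0, 0], [0, 0, 0], [0, 0, 0]], gripper=[1, 1, 1, 1, 1, 1, 1])

```text
t: 25.42
ee_pos: [0.5221, 0.2276, 0.1598]
eef_rot: [[0.959, 0.282, -0.0], [0.282, -0.959, -0.0], [-0.0, -0.0, -1.0]]
ft_force: [-0.1, -0.8, 1.8]
finger_gap: 0.0247
grip_force: 59.8
```

Emit:
move_arm(linear=[[0, 0, -0.003], [0, 0, -0.006], [0, 0, -0.009], [0, 0, -0.012], [0, 0, -0.015], [0, 0, -0.018], [0, 0, -0.021]], twist=[[0, 0, 0], [0, 0, 0], [0, 0, 0], [0, 0, 0], [0, 0, 0], [0, 0, 0], [0, 0, 0]], gripper=[1, 1, 1, 1, 1, 1, 1])

```text
t: 26.0
ee_pos: [0.5221, 0.2276, 0.1581]
eef_rot: [[0.959, 0.282, -0.0], [0.282, -0.959, -0.0], [-0.0, -0.0, -1.0]]
ft_force: [-0.4, 0.0, 0.8]
finger_gap: 0.0247
grip_force: 59.6
```

The swelling is now leaving the edge and the force is low.

Emit:
move_arm(linear=[[0, 0, -0.003], [0, 0, -0.006], [0, 0, -0.009], [0, 0, -0.012], [0, 0, -0.015], [0, 0, -0.018], [0, 0, -0.021]], twist=[[0, 0, 0], [0, 0, 0], [0, 0, 0], [0, 0, 0], [0, 0, 0], [0, 0, 0], [0, 0, 0]], gripper=[1, 1, 1, 1, 1, 1, 1])

```text
t: 26.58
ee_pos: [0.5221, 0.2276, 0.1565]
eef_rot: [[0.959, 0.282, -0.0], [0.282, -0.959, -0.0], [-0.0, -0.0, -1.0]]
ft_force: [0.2, -0.4, 0.4]
finger_gap: 0.0248
grip_force: 59.6
```

Emit:
move_arm(linear=[[0, 0, -0.003], [0, 0, -0.006], [0, 0, -0.009], [0, 0, -0.012], [0, 0, -0.015], [0, 0, -0.018], [0, 0, -0.021]], twist=[[0, 0, 0], [0, 0, 0], [0, 0, 0], [0, 0, 0], [0, 0, 0], [0, 0, 0], [0, 0, 0]], gripper=[1, 1, 1, 1, 1, 1, 1])

```text
t: 27.17
ee_pos: [0.5224, 0.2277, 0.1551]
eef_rot: [[0.959, 0.282, 0.001], [0.282, -0.959, 0.0], [0.001, 0.0, -1.0]]
ft_force: [-0.6, 0.4, 2.7]
finger_gap: 0.0246
grip_force: 59.6
```

Emit:
move_arm(linear=[[0, 0, -0.003], [0, 0, -0.006], [0, 0, -0.009], [0, 0, -0.012], [0, 0, -0.015], [0, 0, -0.018], [0, 0, -0.021]], twist=[[0, 0, 0], [0, 0, 0], [0, 0, 0], [0, 0, 0], [0, 0, 0], [0, 0, 0], [0, 0, 0]], gripper=[1, 1, 1, 1, 1, 1, 1])

```text
t: 27.75
ee_pos: [0.5224, 0.2277, 0.1532]
eef_rot: [[0.959, 0.282, 0.0], [0.282, -0.959, 0.0], [0.0, 0.0, -1.0]]
ft_force: [0.6, -0.2, 2.3]
finger_gap: 0.0246
grip_force: 59.6
```

Emit:
move_arm(linear=[[0, 0, -0.003], [0, 0, -0.006], [0, 0, -0.009], [0, 0, -0.012], [0, 0, -0.015], [0, 0, -0.018], [0, 0, -0.021]], twist=[[0, 0, 0], [0, 0, 0], [0, 0, 0], [0, 0, 0], [0, 0, 0], [0, 0, 0], [0, 0, 0]], gripper=[1, 1, 1, 1, 1, 1, 1])

```text
t: 28.33
ee_pos: [0.5222, 0.2277, 0.1515]
eef_rot: [[0.959, 0.282, 0.0], [0.282, -0.959, -0.0], [0.0, 0.0, -1.0]]
ft_force: [0.4, 0.4, 1.7]
finger_gap: 0.0246
grip_force: 59.6
```

Emit:
move_arm(linear=[[0, 0, -0.003], [0, 0, -0.006], [0, 0, -0.009], [0, 0, -0.012], [0, 0, -0.015], [0, 0, -0.018], [0, 0, -0.021]], twist=[[0, 0, 0], [0, 0, 0], [0, 0, 0], [0, 0, 0], [0, 0, 0], [0, 0, 0], [0, 0, 0]], gripper=[1, 1, 1, 1, 1, 1, 1])

```text
t: 28.92
ee_pos: [0.5215, 0.2275, 0.1492]
eef_rot: [[0.959, 0.282, -0.002], [0.282, -0.959, -0.0], [-0.002, -0.0, -1.0]]
ft_force: [-0.7, -0.4, -1.1]
finger_gap: 0.0247
grip_force: 59.5
```

The force has vanished, so the core has probably dropped. Going 2 mm further, then looking.

Emit:
move_arm(linear=[[0, 0, -0.005], [0, 0, -0.01], [0, 0, -0.015], [0, 0, -0.02], [0, 0, -0.025], [0, 0, -0.025]], twist=[[0, 0, 0], [0, 0, 0], [0, 0, 0], [0, 0, 0], [0, 0, 0], [0, 0, 0]], gripper=[1, 1, 1, 1, 1, 1])

```text
t: 29.42
ee_pos: [0.5221, 0.2276, 0.1477]
eef_rot: [[0.959, 0.282, -0.0], [0.282, -0.959, -0.0], [-0.0, -0.0, -1.0]]
ft_force: [0.4, 0.6, -0.6]
finger_gap: 0.0248
grip_force: 59.5
```

Run:
```python
from h import *
o=env.get_obs();print(o['ft_force'])
p,d=save('scene','s8');q,_=save('wrist','w8')
a=cv2.resize(p[185:285,370:450],(480,600),interpolation=2);b=cv2.resize(q[100:260,220:400],(320,284))
im=np.zeros((600,800,3),np.uint8);im[:,:480]=a;im[:284,480:]=b
cv2.imwrite('pics/c8.png',im[:,:,::-1])
```

```text
[ 0.44567959  0.59599908 -0.63466057]
```

View pics/c8.png

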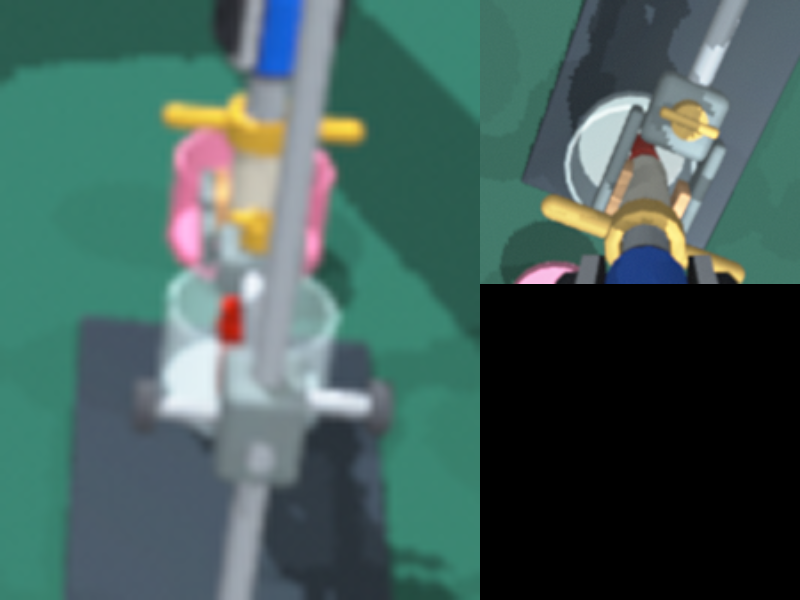

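c8: the red core shows inside the clear beaker at crop (230,320), scene (408,238), below the borer. I'll check its height with depth.

Run:
```python
from h import *
o=env.get_obs();print(o['t'],o['ee_pos'])
for n,f,bx in(('scene','s8',(225,260,395,425)),('wrist','w8',(150,200,280,340))):
    p=cv2.imread('pics/%s.png'%f)[:,:,::-1].astype(int);d=np.load('pics/%s.npy'%f);X=cloud(n,d,o)
    m=(p[...,0]>110)&(p[...,0]>p[...,1]+60)&(p[...,0]>p[...,2]+60);k=np.zeros_like(m);k[bx[0]:bx[1],bx[2]:bx[3]]=1;m&=k
    v,u=np.nonzero(m);print(n,len(u),u.min(),u.max(),v.min(),v.max(),np.percentile(X[m],[5,50,95],axis=0).round(4))
    for vv in sorted(set(v)): print(vv,u[v==vv].min(),u[v==vv].max(),ray(n,u[v==vv].mean(),vv,.04,o).round(3),X[m&(np.arange(400)[:,None]==vv)].mean(0).round(3))
print(proj('scene',[.53,.227,.012]),proj('scene',[.53,.227,.057]))
```

```text
29.5167 [0.52222727 0.22766945 0.14781691]
scene 24 406 409 234 241 [[0.5141 0.2208 0.0414]
 [0.523  0.2237 0.0522]
 [0.5269 0.2266 0.0588]]
234 408 409 [0.489 0.23  0.04 ] [0.516 0.225 0.058]
235 407 409 [0.494 0.228 0.04 ] [0.521 0.223 0.059]
236 407 409 [0.498 0.228 0.04 ] [0.521 0.223 0.056]
237 407 409 [0.503 0.227 0.04 ] [0.522 0.223 0.054]
238 407 409 [0.507 0.227 0.04 ] [0.525 0.223 0.052]
239 406 409 [0.512 0.225 0.04 ] [0.513 0.225 0.04 ]
240 407 409 [0.517 0.226 0.04 ] [0.525 0.224 0.046]
241 407 409 [0.521 0.225 0.04 ] [0.525 0.224 0.043]
wrist 28 305 317 183 188 [[0.5231 0.2264 0.0456]
 [0.5268 0.2315 0.0488]
 [0.5278 0.236  0.0505]]
183 311 314 [0.526 0.23  0.04 ] [0.528 0.231 0.046]
184 308 316 [0.525 0.23  0.04 ] [0.527 0.231 0.048]
185 307 317 [0.524 0.23  0.04 ] [0.526 0.231 0.049]
186 306 317 [0.523 0.231 0.04 ] [0.525 0.232 0.05 ]
187 306 306 [0.52  0.235 0.04 ] [0.523 0.236 0.05 ]
188 305 305 [0.519 0.236 0.04 ] [0.522 0.237 0.049]
[407.9903818  251.83462872] [409.94184143 237.64096674]
```

The core stands in the beaker with its top at about 0.058 m, well below the edge. Drawing the rod out and carrying it back.

Emit:
move_arm(linear=[[0, 0, 0.05], [0, 0, 0.12], [0, 0, 0.22], [0, 0, 0.33], [0, 0, 0.45], [0, 0, 0.6], [0, 0, 0.75], [0, 0, 0.9], [0, 0, 1], [0, 0, 1]], twist=[[0, 0, 0], [0, 0, 0], [0, 0, 0], [0, 0, 0], [0, 0, 0], [0, 0, 0], [0, 0, 0], [0, 0, 0], [0, 0, 0], [0, 0, 0]], gripper=[1, 1, 1, 1, 1, 1, 1, 1, 1, 1])

```text
t: 30.35
ee_pos: [0.5239, 0.2281, 0.2311]
eef_rot: [[0.959, 0.282, 0.006], [0.282, -0.959, 0.001], [0.006, 0.0, -1.0]]
ft_force: [-0.1, -0.5, 10.4]
finger_gap: 0.0245
grip_force: 59.9
```

Emit:
move_arm(linear=[[0, 0, 0.15], [0, 0, 0.3], [0, 0, 0.42], [0, -0.15, 0.42], [0, -0.4, 0.42], [0, -0.7, 0.42], [0, -1, 0.42], [0, -1, 0.42]], twist=[[0, 0, 0], [0, 0, 0], [0, 0, 0], [0, 0, 0], [0, 0, 0], [0, 0, 0], [0, 0, 0], [0, 0, 0]], gripper=[1, 1, 1, 1, 1, 1, 1, 1])

```text
t: 31.02
ee_pos: [0.5217, 0.1433, 0.2607]
eef_rot: [[0.96, 0.279, -0.002], [0.279, -0.96, -0.003], [-0.003, 0.002, -1.0]]
ft_force: [-0.2, 0.6, -0.3]
finger_gap: 0.0246
grip_force: 59.5
```

Emit:
move_arm(linear=[[0.06, -0.3, 0], [0.12, -0.6, 0], [0.18, -0.9, 0], [0.2, -1, 0]], twist=[[0, 0, 0], [0, 0, 0], [0, 0, 0], [0, 0, 0]], gripper=[1, 1, 1, 1])

```text
t: 31.35
ee_pos: [0.5386, 0.0646, 0.2609]
eef_rot: [[0.96, 0.28, -0.0], [0.28, -0.96, -0.001], [-0.001, 0.001, -1.0]]
ft_force: [0.2, 0.2, -0.7]
finger_gap: 0.0245
grip_force: 59.4
```

Emit:
move_arm(linear=[[0.02, -0.3, 0], [0.03, -0.6, 0], [0.05, -0.9, 0], [0.05, -1, 0]], twist=[[0, 0, 0], [0, 0, 0], [0, 0, 0], [0, 0, 0]], gripper=[1, 1, 1, 1])

```text
t: 31.68
ee_pos: [0.5423, -0.0148, 0.261]
eef_rot: [[0.96, 0.28, -0.0], [0.28, -0.96, -0.001], [-0.001, 0.001, -1.0]]
ft_force: [0.3, 0.3, 0.1]
finger_gap: 0.0247
grip_force: 59.4
```

Emit:
move_arm(linear=[[0, -0.3, 0], [0, -0.6, 0], [0, -0.9, 0], [0, -1, 0]], twist=[[0, 0, 0], [0, 0, 0], [0, 0, 0], [0, 0, 0]], gripper=[1, 1, 1, 1])

```text
t: 32.02
ee_pos: [0.5423, -0.0944, 0.2611]
eef_rot: [[0.96, 0.28, -0.0], [0.28, -0.96, -0.001], [-0.0, 0.001, -1.0]]
ft_force: [-0.7, -1.1, -1.0]
finger_gap: 0.0245
grip_force: 59.4
```

Emit:
move_arm(linear=[[0, -0.3, 0], [0, -0.6, 0], [0, -0.9, 0], [0, -1, 0], [0, -1, 0]], twist=[[0, 0, 0], [0, 0, 0], [0, 0, 0], [0, 0, 0], [0, 0, 0]], gripper=[1, 1, 1, 1, 1])

```text
t: 32.43
ee_pos: [0.5423, -0.1731, 0.2611]
eef_rot: [[0.96, 0.28, -0.0], [0.28, -0.96, 0.001], [0.0, -0.001, -1.0]]
ft_force: [-0.0, 0.1, -0.4]
finger_gap: 0.0247
grip_force: 59.4
```

Emit:
move_arm(linear=[[0, -0.3, 0], [0, -0.6, -0.2], [0, -0.8, -0.5], [0, -0.92, -0.8], [0, -0.92, -1], [0, -0.92, -1], [0, -0.92, -1], [0, -0.92, -1]], twist=[[0, 0, 0], [0, 0, 0], [0, 0, 0], [0, 0, 0], [0, 0, 0], [0, 0, 0], [0, 0, 0], [0, 0, 0]], gripper=[1, 1, 1, 1, 1, 1, 1, 1])

```text
t: 33.1
ee_pos: [0.5431, -0.2448, 0.1825]
eef_rot: [[0.959, 0.283, 0.001], [0.283, -0.959, -0.0], [0.001, 0.001, -1.0]]
ft_force: [0.3, 0.2, -0.8]
finger_gap: 0.0248
grip_force: 59.4
```

Run:
```python
from h import *
o=env.get_obs();p,d=save('wrist','w9');print({k:np.round(o[k],4) for k in('t','ee_pos','eef_rot','ft_force')})
c=cal('wrist');T=np.array(c['T_tool_cam']);v,u=np.mgrid[0:400,0:640]
X=np.stack([(u-c['cx'])/c['fx']*d,(v-c['cy'])/c['fy']*d,d],-1)@T[:3,:3].T+T[:3,3]
print('mouth exp',proj('wrist',[.539,-.2455,.045],o))
for r in range(160,200): print(r,X[r,312].round(4).tolist(),p[r,312].tolist())
W=cloud('wrist',d,o);m=(abs(W[...,2]-.045)<.005)&(d>0)
print(cv2.minAreaRect(W[m][:,:2].astype(np.float32)))
for r in range(170,196,2):
    s=p[r,290:336].astype(int).sum(1)//3;print(r,s.tolist())
```

```text
{'t': np.float64(33.1), 'ee_pos': array([ 0.5431, -0.2448,  0.1825]), 'eef_rot': array([[ 9.591e-01,  2.832e-01,  1.300e-03],
       [ 2.832e-01, -9.591e-01, -2.000e-04],
       [ 1.200e-03,  6.000e-04, -1.000e+00]]), 'ft_force': array([ 0.301 ,  0.1642, -0.7602])}
mouth exp [313.32382405 183.42149674]
160 [0.0217, -0.002, 0.1383] [249, 230, 181]
161 [0.0205, -0.002, 0.1387] [250, 233, 182]
162 [0.0195, -0.002, 0.1385] [250, 233, 182]
163 [0.0183, -0.002, 0.1387] [250, 235, 185]
164 [0.0174, -0.002, 0.1379] [250, 234, 184]
165 [0.0163, -0.002, 0.1378] [250, 234, 184]
166 [0.0148, -0.002, 0.1398] [250, 233, 185]
167 [0.0141, -0.002, 0.1378] [249, 232, 183]
168 [0.0128, -0.002, 0.1386] [249, 231, 181]
169 [0.0118, -0.002, 0.138] [249, 232, 181]
170 [0.0107, -0.002, 0.1382] [251, 236, 188]
171 [0.0095, -0.002, 0.1385] [251, 233, 183]
172 [0.0083, -0.002, 0.1387] [236, 208, 157]
173 [0.0066, -0.0021, 0.1412] [193, 163, 124]
174 [-0.0024, -0.0022, 0.1737] [157, 133, 102]
175 [-0.0039, -0.0022, 0.1745] [153, 130, 99]
176 [-0.0046, -0.0022, 0.1725] [158, 135, 102]
177 [-0.0062, -0.0022, 0.1
[... 3486 characters left out ...]
[235, 235, 235, 233, 230, 229, 229, 229, 229, 229, 229, 230, 229, 229, 231, 230, 226, 208, 187, 166, 140, 124, 115, 112, 115, 118, 127, 142, 163, 186, 201, 218, 232, 238, 240, 239, 238, 238, 238, 239, 239, 239, 239, 239, 238, 239]
192 [232, 233, 233, 231, 230, 230, 230, 230, 231, 230, 231, 231, 230, 232, 235, 234, 224, 186, 134, 113, 112, 110, 110, 111, 109, 111, 113, 126, 161, 213, 231, 233, 235, 233, 233, 233, 234, 235, 235, 235, 235, 235, 236, 236, 237, 238]
194 [217, 218, 218, 218, 218, 219, 219, 220, 220, 222, 222, 223, 226, 228, 225, 194, 130, 105, 109, 110, 110, 111, 111, 110, 109, 111, 108, 108, 109, 136, 194, 230, 236, 235, 234, 234, 235, 235, 234, 233, 233, 233, 234, 234, 233, 234]
```

The hole shows at wrist (314,182), with the rod about 0.7 mm off in x and 1.4 mm in y in the tool frame. Correcting and lowering.

Emit:
move_arm(linear=[[-0.004, -0.019, -0.15], [-0.004, -0.019, -0.35], [-0.004, -0.019, -0.55], [-0.004, -0.019, -0.68], [-0.004, -0.019, -0.72], [-0.004, -0.019, -0.76], [-0.004, -0.019, -0.8], [-0.004, -0.019, -0.82]], twist=[[0, 0, 0], [0, 0, 0], [0, 0, 0], [0, 0, 0], [0, 0, 0], [0, 0, 0], [0, 0, 0], [0, 0, 0]], gripper=[1, 1, 1, 1, 1, 1, 1, 1])

```text
t: 33.82
ee_pos: [0.5424, -0.2477, 0.1164]
eef_rot: [[0.959, 0.282, 0.001], [0.282, -0.959, -0.001], [0.001, 0.001, -1.0]]
ft_force: [0.2, 0.8, -0.8]
finger_gap: 0.0242
grip_force: 59.4
```

Emit:
move_arm(linear=[[0, 0, -0.04], [0, 0, -0.08], [0, 0, -0.12], [0, 0, -0.16], [0, 0, -0.2], [0, 0, -0.24], [0, 0, -0.28], [0, 0, -0.32], [0, 0, -0.33], [0, 0, -0.34]], twist=[[0, 0, 0], [0, 0, 0], [0, 0, 0], [0, 0, 0], [0, 0, 0], [0, 0, 0], [0, 0, 0], [0, 0, 0], [0, 0, 0], [0, 0, 0]], gripper=[1, 1, 1, 1, 1, 1, 1, 1, 1, 1])

```text
t: 34.65
ee_pos: [0.5418, -0.2474, 0.0883]
eef_rot: [[0.959, 0.282, -0.0], [0.282, -0.959, 0.0], [-0.0, -0.0, -1.0]]
ft_force: [0.5, -0.4, -0.2]
finger_gap: 0.0244
grip_force: 59.4
```

Emit:
move_arm(linear=[[0, 0, -0.005], [0, 0, -0.01], [0, 0, -0.015], [0, 0, -0.02], [0, 0, -0.02]], twist=[[0, 0, 0], [0, 0, 0], [0, 0, 0], [0, 0, 0], [0, 0, 0]], gripper=[1, 1, 1, 1, 1])

```text
t: 35.07
ee_pos: [0.5419, -0.2475, 0.0871]
eef_rot: [[0.959, 0.282, 0.0], [0.282, -0.959, -0.0], [0.0, 0.0, -1.0]]
ft_force: [0.8, -0.2, -0.2]
finger_gap: 0.0245
grip_force: 59.4
```

Emit:
move_arm(linear=[[0, 0, -0.005], [0, 0, -0.01], [0, 0, -0.015], [0, 0, -0.015], [0, 0, -0.015]], twist=[[0, 0, 0], [0, 0, 0], [0, 0, 0], [0, 0, 0], [0, 0, 0]], gripper=[1, 1, 1, 1, 1])

```text
t: 35.48
ee_pos: [0.5422, -0.2475, 0.0867]
eef_rot: [[0.959, 0.282, 0.001], [0.282, -0.959, -0.0], [0.001, 0.001, -1.0]]
ft_force: [-0.9, 1.2, 5.0]
finger_gap: 0.0246
grip_force: 60.0
```

Emit:
move_arm(linear=[[0, 0, 0], [0, 0, 0], [0, 0, 0], [0, 0, 0], [0, 0, 0], [0, 0, 0], [0, 0, 0], [0, 0, 0], [0, 0, 0], [0, 0, 0]], twist=[[0, 0, 0], [0, 0, 0], [0, 0, 0], [0, 0, 0], [0, 0, 0], [0, 0, 0], [0, 0, 0], [0, 0, 0], [0, 0, 0], [0, 0, 0]], gripper=[0.8, 0.6, 0.4, 0.2, 0, 0, 0, 0, 0, 0])

```text
t: 36.32
ee_pos: [0.5419, -0.2475, 0.0858]
eef_rot: [[0.959, 0.282, -0.0], [0.282, -0.959, 0.0], [-0.0, -0.0, -1.0]]
ft_force: [-0.5, -0.1, -0.1]
finger_gap: 0.0854
grip_force: 0.0
```

Emit:
move_arm(linear=[[0, 0, 0.1], [0, 0, 0.25], [0, 0, 0.5], [0, 0, 0.8], [0, 0, 1], [0, 0, 1]], twist=[[0, 0, 0], [0, 0, 0], [0, 0, 0], [0, 0, 0], [0, 0, 0], [0, 0, 0]], gripper=[0, 0, 0, 0, 0, 0])

```text
t: 36.82
ee_pos: [0.5444, -0.2491, 0.1703]
eef_rot: [[0.959, 0.282, 0.007], [0.282, -0.959, -0.005], [0.005, 0.007, -1.0]]
ft_force: [0.5, -1.4, 0.5]
finger_gap: 0.0851
grip_force: 0.0
```

Emit:
move_arm(linear=[[0, 0, 0.3], [0, 0, 0.6], [0, 0, 0.9], [0, 0, 0.9], [0, 0, 0.9], [0, 0, 0.9]], twist=[[0, 0, 0], [0, 0, 0], [0, 0, 0], [0, 0, 0], [0, 0, 0], [0, 0, 0]], gripper=[0, 0, 0, 0, 0, 0])

```text
t: 37.32
ee_pos: [0.5411, -0.2469, 0.2368]
eef_rot: [[0.959, 0.282, -0.002], [0.282, -0.959, 0.001], [-0.001, -0.002, -1.0]]
ft_force: [0.7, 0.2, -1.0]
finger_gap: 0.0854
grip_force: 0.0
```

Run:
```python
from h import *
o=env.get_obs();p,d=save('wrist','w10');X=cloud('wrist',d,o);m=blue(p,o)[0]>0;x=X[m&(X[...,0]>.5)]
print(o['t'],o['ee_pos'],o['ft_force'],blue(p,o)[1]);print(np.percentile(x,[2,50,98],axis=0).round(4))
q,e=save('scene','s10');Y=cloud('scene',e);b=blue(q,o)[0]>0;y=Y[b&(np.hypot(Y[...,0]-.54,Y[...,1]+.246)<.04)]
print(np.percentile(y,[2,50,98],axis=0).round(4))
b=cv2.resize(q[170:290,150:450],(800,320),interpolation=2);a=cv2.resize(p[100:280,200:440],(370,278))
im=np.zeros((600,800,3),np.uint8);im[:320]=b;im[320:598,:370]=a
cv2.imwrite('pics/c10.png',im[:,:,::-1])
```

```text
37.3167 [ 0.54109154 -0.24690161  0.23675437] [ 0.72004422  0.2086085  -1.02684753] [([300, 174, 28, 35, 730], [313.5, 191.8])]
[[ 0.5299 -0.2579  0.1252]
 [ 0.5435 -0.2457  0.1535]
 [ 0.5526 -0.2351  0.1552]]
[[ 0.5328 -0.2581  0.116 ]
 [ 0.5502 -0.2458  0.1416]
 [ 0.555  -0.2354  0.1569]]
```

View pics/c10.png

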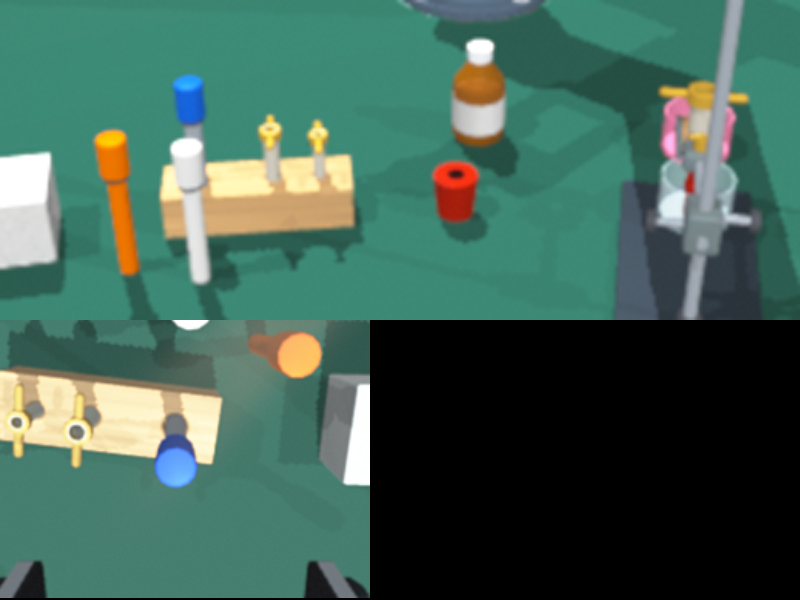

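c10: the rod stands upright in its own hole (knob at crop (189,98), top at 0.155 m) and is released. The core is in the clear beaker (crop (690,180)), and the bystanders are undisturbed. Handing in.

```bash
python3 -c "
from cell import env
print(env.close_job())"
```

```text
the job is handed in; nothing more can be done
None
```

The core is in the beaker, the rod is back down in its rack hole and released, the bystanders look undisturbed, and the job was handed in at about 37 s; no verdict came back.

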